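# Load the dry-block probe calibrator

## Task

First pull the lever of the dry-block calibrator all the way back towards the robot to its off stop, before you take the dust cover off the wells. Then lay the cover flat, knob up, in the middle of the round green mat, and move every wireless probe from the rack into the well with the collar of its own colour, pushed fully home. Once all the probes are in, swing the lever so that it lines up with the orange-tipped pointer beside it; let go of everything and do not disturb the bottle and the hand counter behind the work.

Things in the scene. Friction and masses are not known exactly. Their poses are not given: they have to be found in the camera images.
- calibrator: fixed calibrator: aluminium well block 100 mm deep (x) and 190 mm wide (y from -65 to +125 mm), top at z = 90 mm, with a lower lever console (36 mm high) at its -y end. Origin on the worktop under the middle, z up, -x is the front; it stands turned about z by up to 0.25 rad
- dust_cover: loose grey cover plate 60 x 160 x 12 mm (x, y, z), about 150 g, with a black round knob 26 mm in diameter and 34 mm tall in the middle of its top; origin under the middle of the plate. It starts lying flat on the block over the wells
- mat: fixed round green mat, 200 mm in diameter, 3 mm thick, origin on the worktop under its middle; it is on one side of the calibrator and the rack on the other, which is which varies
- probe_rack: fixed white rack, 210 x 60 x 70 mm, four holes (12 mm wide, 55 mm deep) in a row along its x, 50 mm apart, symmetrical about its middle; origin on the worktop under the middle. Probes stand in it in any order, and one may be missing
- heat_lever (a joint): calibrator lever, 0 = off stop, leaning 0.9 rad from upright to the calibrator's -x (towards the robot); upright at 0.9; grows towards +x up to 1.8 rad. Friction (about 1 to 1.5 N at the ball) holds it where it is left
- lever_ball (a point): centre of the black ball (28 mm in diameter) on the end of the 10 mm lever rod, 110 mm from the hinge
- lever_hinge (a point): on the lever's hinge axis, in the plane in which the lever swings; the axis is the calibrator's y. 50 mm above the worktop, 72.5 mm beyond the last (blue) well
- set_pointer (a joint): angle of the flat pointer with an orange tip beside the lever, about the same axis and counted the same way as heat_lever: lever and pointer agree when the two values are equal. It stays put and nothing touches it
- set_mark (a point): where the centre of the lever's ball is when the lever lines up with the pointer
- probe_red: loose wireless probe with red shoulder ring and cap: steel pin 9 mm in diameter and 50 mm long with a tapered tip, then a shoulder ring 30 mm wide and 6 mm thick, then a round white handle 24 mm in diameter; 112 mm overall, 60 g. Origin at the pin's tip, z up along the handle (handle from z = 56 to 112 mm). Stands upright in the rack at the start, shoulder on the rack's top (None if absent)
- well_red (a point): mouth centre of the well with the red collar (and a red dot on the block's front), on the block's top: 10.5 mm in diameter, 55 mm deep, chamfered; a probe is home when its shoulder rests on the block, its tip 50 mm below this point. Wells stand in a row along the calibrator's y, 45 mm apart
- probe_yellow: loose wireless probe with yellow shoulder ring and cap: steel pin 9 mm in diameter and 50 mm long with a tapered tip, then a shoulder ring 30 mm wide and 6 mm thick, then a round white handle 24 mm in diameter; 112 mm overall, 60 g. Origin at the pin's tip, z up along the handle (handle from z = 56 to 112 mm). Stands upright in the rack at the start, shoulder on the rack's top (None if absent)
- well_yellow (a point): mouth centre of the well with the yellow collar (and a yellow dot on the block's front), on the block's top: 10.5 mm in diameter, 55 mm deep, chamfered; a probe is home when its shoulder rests on the block, its tip 50 mm below this point. Wells stand in a row along the calibrator's y, 45 mm apart
- probe_green: loose wireless probe with green shoulder ring and cap: steel pin 9 mm in diameter and 50 mm long with a tapered tip, then a shoulder ring 30 mm wide and 6 mm thick, then a round white handle 24 mm in diameter; 112 mm overall, 60 g. Origin at the pin's tip, z up along the handle (handle from z = 56 to 112 mm). Stands upright in the rack at the start, shoulder on the rack's top (None if absent)
- well_green (a point): mouth centre of the well with the green collar (and a green dot on the block's front), on the block's top: 10.5 mm in diameter, 55 mm deep, chamfered; a probe is home when its shoulder rests on the block, its tip 50 mm below this point. Wells stand in a row along the calibrator's y, 45 mm apart
- probe_blue: loose wireless probe with blue shoulder ring and cap: steel pin 9 mm in diameter and 50 mm long with a tapered tip, then a shoulder ring 30 mm wide and 6 mm thick, then a round white handle 24 mm in diameter; 112 mm overall, 60 g. Origin at the pin's tip, z up along the handle (handle from z = 56 to 112 mm). Stands upright in the rack at the start, shoulder on the rack's top (None if absent)
- well_blue (a point): mouth centre of the well with the blue collar (and a blue dot on the block's front), on the block's top: 10.5 mm in diameter, 55 mm deep, chamfered; a probe is home when its shoulder rests on the block, its tip 50 mm below this point. Wells stand in a row along the calibrator's y, 45 mm apart
- reagent_bottle: loose white bystander bottle with a green band, 44 mm wide, 82 mm tall, behind the work; leave it
- click_counter: loose grey hand tally counter, 48 x 51 x 36 mm, behind the work; leave it

How it is judged:
On the way, in this order (a step that is already met when the one before it is completed fails the run):
1. the lever is at its off stop while the dust cover is still on the block (value of joint heat_lever below 0.07 rad and horizontal distance between dust_cover and calibrator below 0.1 m and height (world z) of dust_cover above 0.08 m), for 0.2 s.
2. every probe is fully home in the well of its colour, the lever still off (value of joint heat_lever below 0.07 rad and horizontal distance between probe_red and well_red below 0.004 m and z of probe_red in the frame of well_red below -0.046 m and angle between each of probe_red, probe_yellow, probe_green, probe_blue's own z axis and vertical below 0.06 rad and horizontal distance between probe_yellow and well_yellow below 0.004 m and z of probe_yellow in the frame of well_yellow below -0.046 m and horizontal distance between probe_green and well_green below 0.004 m and z of probe_green in the frame of well_green below -0.046 m and horizontal distance between probe_blue and well_blue below 0.004 m and z of probe_blue in the frame of well_blue below -0.046 m), for 0.2 s.
3. the lever lines up with the pointer (distance between lever_ball and set_mark below 0.012 m), for 0.2 s.
At the end, for the whole second after the job is handed in: every probe present is home in its colour's well (shoulder within 4 mm of the block, 4 mm of the axis, 0.06 rad of upright); cover flat, knob up, within 40 mm of the mat's middle; lever ball within 12 mm of the set mark (6 degrees); all at rest and released (distance between lever_ball and set_mark below 0.012 m and horizontal distance between dust_cover and mat below 0.04 m and height (world z) of dust_cover below 0.008 m and angle between dust_cover's own z axis and vertical below 0.1 rad and horizontal distance between probe_red and well_red below 0.004 m and z of probe_red in the frame of well_red below -0.046 m and angle between each of probe_red, probe_yellow, probe_green, probe_blue's own z axis and vertical below 0.06 rad and horizontal distance between probe_yellow and well_yellow below 0.004 m and z of probe_yellow in the frame of well_yellow below -0.046 m and horizontal distance between probe_green and well_green below 0.004 m and z of probe_green in the frame of well_green below -0.046 m and horizontal distance between probe_blue and well_blue below 0.004 m and z of probe_blue in the frame of well_blue below -0.046 m and velocity of joint heat_lever between -0.05 and 0.05 rad/s and linear speed of dust_cover below 0.02 m/s); the robot touches nothing.
It fails at once if the reagent bottle is pushed more than 30 mm or tipped over (distance of reagent_bottle from where it was at the start of the episode above 0.03 m or angle between reagent_bottle's own z axis and vertical above 0.5 rad).
It fails at once if the hand counter is pushed more than 30 mm (distance of click_counter from where it was at the start of the episode above 0.03 m).
Of probe_red, probe_yellow, probe_green, probe_blue only 3 to 4 are there at a start; the rules pass over those that are not, and their reading is None.
At some moment in a run one of dust_cover may be knocked a few centimetres aside while the robot is not near it.
It also fails if it takes over 210 s, if anything falls off the work surface, if the arm or the gripper's body presses on something with over 40 N, if the wrist force passes 120 N, or if a joint passes its speed limit or range.

## Robot

A 6-joint arm with a two-finger parallel gripper is mounted at the origin on a cart in front of the work surface, level with it; the furniture and walls round the work are solid. World frame = base frame: x ahead of the robot, y to its left, z up, the work surface at z = 0. Lengths are in m, angles in rad, forces in N, time in s.
With the tool pointing down it reaches from about 0.25 to 0.725 m from the base axis. Payload 4 kg.
Tool frame: the origin (TCP) lies between the finger pads; the fingertips stand 11 mm ahead of it and the grasp point (between the pads) lies 8 mm behind it (bot.tip_extent is the distance from the TCP to the fingertips, in m); z points along the fingers, y is the line along which they close (so a half turn about z gives the same grasp; the last joint's range is limited). The gripper opens to 85 mm and grips with 20 to 120 N. Pads are 22 mm wide; open, the fingers measure 114 mm over their backs; the gripper's body (76 mm by 85 mm) begins 54 mm behind the grasp point. The pads swing forward as they close: fully open they stand 13 mm farther back than shut.
Start: joints at [1.172, 0.241, 0.005, 1.335, 0, 1.571], TCP at [0.194, 0.461, 0.242] pointing down, gripper open.
Joint ranges: [-2.72, 2.72], [-1.05, 1.87], [-1.09, 1.28], [-1.99, 2.15], [-1.42, 1.44], [-3.14, 3.14]. Speed limits (rad/s): [2.79, 2.79, 3.14, 3.14, 3.14, 3.14].

## Interface

Orientations are given as a unit quaternion [x, y, z, w].
In Python, from workcell import bot gives the robot as it stands. The module is installed in compiled form; this text tells all that it offers.
- The arm moves only by the tool drive_tool, never from a script. Its argument "rows" is a list of rows, each an object of numbers: "dx", "dy", "dz": the shift along the tool's x, y, z in units of 50 mm (1.0 is 50 mm); "wx", "wy", "wz": the turn, a rotation vector about the tool's x, y, z in units of 5 degrees (1.0 is 5 degrees); "hand": the finger opening in mm, from 0 to 85.4. A call has 1 to 20 rows; each row is the pose to reach, as a shift and turn from the pose commanded when the call began, along the tool's axes at that moment; what a row does not reach only later rows make up. A row lasts 1/10 s, in which the tool goes at most 50 mm and 8.59 degrees, less where a joint would pass 70% of its speed; a pose out of reach is approached as far as the arm can. A call with a gripper value outside its range is refused whole. The fingers move at their own pace and stop on an object; the grip force is fixed at half the most. Time passes only in rows, so rows that repeat a pose let the fingers close. It gives the time, the measured TCP pose, the force, the opening and the grip force at its end, in the units of the state.
- bot.get_obs(): the state, without advancing time (a new reading comes with each control period).
- bot.camera(name): name is "scene" or "top" or "wrist"; returns the picture (480x640x3 uint8, red, green, blue); there is no depth.
- bot.get_calibration(name): a dict with "vfov" (degrees; the focal length in pixels is half the picture's height over the tangent of half this angle, whatever the lens; pixels are square), "cx", "cy" (the principal point, pixels), "k1" (the pictures are not rectified: a ray, as slopes to the right and down, at radius r is drawn at 1 + k1 r^2 times it, then the intrinsics apply), "origin" and "rotation" of the camera in the world; the wrist camera has in their place "mount" (4x4, takes a point from camera to tool coordinates, whose origin is the TCP and whose axes are the flange's). Camera axes: x right, y up, looking along -z (the intrinsics and any distortion apply to the point x, -y, -z); pixel columns grow to the right and rows downward; lengths in m; the calibration is good to about 2 mm. A picture is of the moment at which its call begins: read the wrist's pose just before it. get_calibration takes no time and is no camera call.
- bot.job_done(): hands the job in; it is judged then, once.
Trained networks look in the newest picture that a camera, given by its name, has taken for a name from the list of things; names that differ only in an ending like _2 or _b are one class to them, and where a whole thing is asked for, a point or a joint stands for the part that bears it (a point fixed in the world has none). Each returns a list of dicts, best first, with "score" (0 to 1); they miss things now and then, are a little off and sometimes report something else, mostly with a low value. They report only what shows in the picture. A call takes as long as a camera call.
- bot.look_for(camera, thing): "extent" ([centre column, centre row, width, height] in pixels, round what is visible of it).
- bot.outline_of(camera, thing): "region" (480x640 bool, what is visible of it) and "extent" ([centre column, centre row, width, height] in pixels, round what is visible of it).
The state is a dict: "clock": time; "joint_pos": joint angles; "joint_vel": joint speeds; "tau": joint torques, N m; "eef_pos": TCP position; "tool_rot": TCP orientation; "ft_force": force on the tool from outside, world axes, zero at the start; "ft_torque": the same for the moment, N m; "grip_width": finger opening in m; "grasp_force": force on a finger pad.
Only numpy, scipy, OpenCV 4.12 (cv2) and the standard library are available. Lean on these libraries where they do the work, as an engineer would, in place of code of your own. Each camera call takes 0.05 s, during which the arm holds its last target. There are 200 camera calls.

## Working session

There is one attempt and no reset: what is moved stays moved. The work goes in short steps, Python scripts to look and compute and a tool call to move; the robot and the scene stay as the last step left them, time stands still between calls to the robot, and variables do not carry over. Pictures are saved under pics/ and viewed, at most 14 in all, crops included, and the job is handed in when it is done.

Besides the shell and the picture viewer there is one more tool, called in YAML: its name, and indented under it one key for each argument. drive_tool: Moves the arm, as the interface text tells. Its arguments: {"type":"object","properties":{"rows":{"type":"array","items":{"type":"object","properties":{"dx":{"type":"number"},"dy":{"type":"number"},"dz":{"type":"number"},"wx":{"type":"number"},"wy":{"type":"number"},"wz":{"type":"number"},"hand":{"type":"number"}}}}},"required":["rows"]}

```bash
mkdir -p pics; cat > h.py <<'E'
from workcell import bot
import numpy as np, cv2
from scipy.spatial.transform import Rotation as R
def cal(n):
    c=bot.get_calibration(n); f=240/np.tan(np.radians(c["vfov"])/2)
    if "mount" in c:
        o=bot.get_obs(); T=np.eye(4); T[:3,:3]=R.from_quat(o["tool_rot"]).as_matrix(); T[:3,3]=o["eef_pos"]
        T=T@np.array(c["mount"])
    else:
        T=np.eye(4); r=np.array(c["rotation"]); T[:3,:3]=r if r.shape==(3,3) else R.from_quat(r).as_matrix(); T[:3,3]=c["origin"]
    return dict(f=f,cx=c["cx"],cy=c["cy"],k=c["k1"],T=T)
def ray(c,u,v):
    d=np.array([(u-c["cx"])/c["f"],(v-c["cy"])/c["f"]]); s=d.copy()
    for _ in range(20): s=d/(1+c["k"]*(s@s))
    w=c["T"][:3,:3]@np.array([s[0],-s[1],-1.]); return c["T"][:3,3],w
def atz(c,u,v,z):
    o,w=ray(c,u,v); return o+w*(z-o[2])/w[2]
def proj(c,p):
    q=c["T"][:3,:3].T@(np.asarray(p,float)-c["T"][:3,3]); s=np.array([q[0],-q[1]])/-q[2]
    s=s*(1+c["k"]*(s@s)); return s*c["f"]+[c["cx"],c["cy"]]
def tri(rs):
    A=0;b=0
    for o,w in rs:
        w=w/np.linalg.norm(w);P=np.eye(3)-np.outer(w,w);A=A+P;b=b+P@o
    return np.linalg.solve(A,b)
def snap(n,fn=None):
    c=cal(n); im=bot.camera(n)
    if fn: cv2.imwrite("pics/"+fn,cv2.cvtColor(im,cv2.COLOR_RGB2BGR))
    return c,im
E
python3 - <<'E'
from h import *
C={}
for n in("scene","top"):
    C[n],_=snap(n,n+"0.png")
    print(n,C[n]["T"][:3,3].round(3),C[n]["f"])
for t in "dust_cover mat probe_rack heat_lever lever_ball set_pointer probe_red probe_yellow probe_green probe_blue calibrator".split():
    for n in("scene","top"):
        r=bot.look_for(n,t); print(t,n,[(round(x["score"],2),np.round(x["extent"]).astype(int).tolist()) for x in r[:2]])
E
```

```text
scene [-0.176 -0.757  0.765] 439.59010161332196
top [0.362 0.002 1.336] 462.7446483658266
dust_cover scene [(0.68, [310, 224, 17, 14]), (0.57, [331, 265, 79, 78])]
dust_cover top [(0.93, [300, 218, 62, 35])]
mat scene [(0.83, [239, 243, 61, 34])]
mat top [(0.56, [313, 220, 104, 62])]
probe_rack scene [(0.7, [399, 340, 73, 77])]
probe_rack top []
heat_lever scene [(0.65, [345, 263, 15, 39])]
heat_lever top [(0.52, [351, 231, 12, 15]), (0.52, [251, 190, 22, 20])]
lever_ball scene [(0.71, [346, 264, 20, 42])]
lever_ball top [(0.54, [348, 231, 9, 7])]
set_pointer scene [(0.58, [357, 270, 16, 28])]
set_pointer top [(0.71, [248, 187, 21, 20])]
probe_red scene [(0.77, [397, 320, 16, 30])]
probe_red top [(0.48, [436, 264, 16, 15])]
probe_yellow scene [(0.81, [417, 298, 12, 27]), (0.25, [311, 224, 13, 13])]
probe_yellow top [(0.62, [297, 219, 60, 30]), (0.61, [430, 226, 7, 17])]
probe_green scene [(0.8, [408, 308, 16, 29]), (0.47, [331, 262, 76, 70])]
probe_green top [(0.42, [430, 245, 11, 13])]
probe_blue scene [(0.23, [398, 339, 72, 76])]
probe_blue top [(0.66, [437, 280, 17, 11]), (0.29, [301, 218, 60, 36])]
calibrator scene [(0.63, [330, 266, 82, 76])]
calibrator top [(0.75, [312, 222, 94, 63])]
```

```bash
python3 - <<'E'
import cv2
a=cv2.imread("pics/scene0.png")[180:400,180:480]; b=cv2.imread("pics/top0.png")[120:340,180:480]
cv2.imwrite("pics/s.png",cv2.resize(a,(800,587),interpolation=cv2.INTER_CUBIC))
cv2.imwrite("pics/t.png",cv2.resize(b,(800,587),interpolation=cv2.INTER_CUBIC))
E
```

```text
(no output)
```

View pics/s.png

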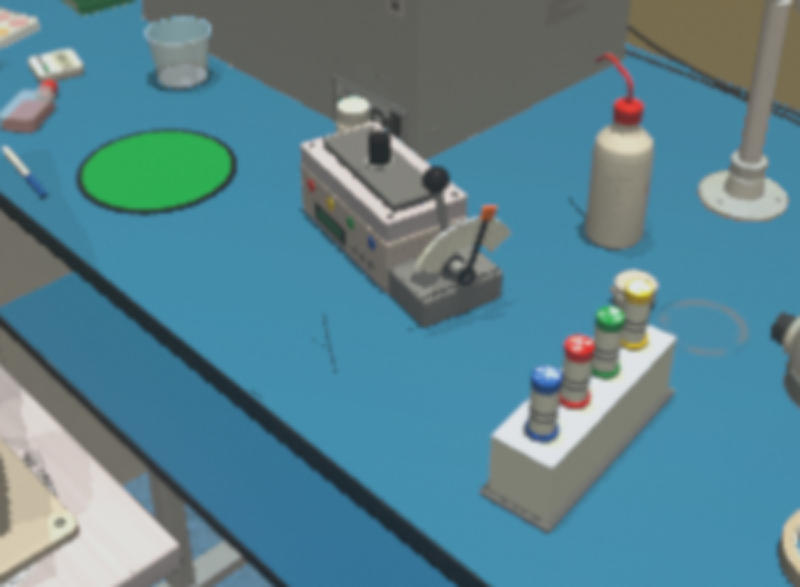

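View pics/t.png

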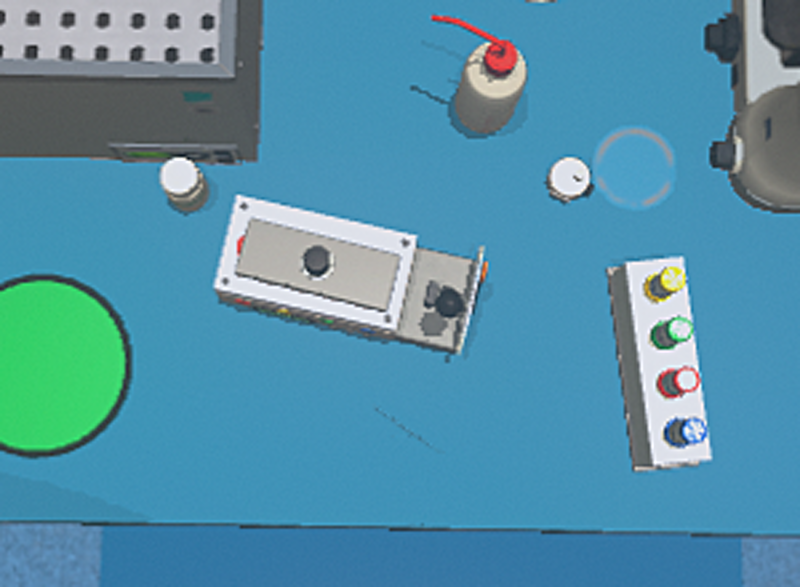

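The scene picture shows all four probes in the rack (blue, red, green, yellow from the front). The front dots read red, yellow, green, blue towards the lever, and the lever leans slightly forward of the orange pointer. In the top crop the block's top corners are at (237,197), (416,237), (397,328) and (216,290), the knob at (318,258) and the ball at (450,302). The caps are near (672,278), (681,328), (685,378) and (693,430).

```bash
python3 - <<'E'
from h import *
from scipy.optimize import least_squares
ct=cal("top"); cs=cal("scene")
T=lambda x,y:(180+x*300/800,120+y*220/587)
S=lambda x,y:(180+x*300/800,180+y*220/587)
for p in [(237,197),(416,237),(397,328),(216,290)]: print("corner",atz(ct,*T(*p),.09).round(4))
cn=[(.05,.125),(.05,-.065),(-.05,-.065),(-.05,.125)]
def f(q):
    r=[]; c,s=np.cos(q[2]),np.sin(q[2])
    for (a,b),t,sc in zip(cn,[(237,197),(416,237),(397,328),(216,290)],[None,(466,195),(388,232),(302,146)]):
        p=[q[0]+c*a-s*b,q[1]+s*a+c*b,.09]
        r+=list(proj(ct,p)-T(*t))
        if sc: r+=list(proj(cs,p)-S(*sc))
    return r
s=least_squares(f,[.4,0,-.2]); print("calib",s.x.round(4),np.round(s.fun,1))
q=s.x;c,sn=np.cos(q[2]),np.sin(q[2]); W=lambda a,b,z:np.array([q[0]+c*a-sn*b,q[1]+sn*a+c*b,z])
for n,b in zip("red yellow green blue hinge".split(),[.0975,.0525,.0075,-.0375,-.11]): print(n,W(0,b,.09).round(4))
ball=tri([ray(ct,*T(450,302)),ray(cs,*S(437,180))]);print("ball",ball.round(4))
tip=tri([ray(ct,*T(485,270)),ray(cs,*S(488,212))]);print("tip",tip.round(4))
kn=tri([ray(ct,*T(318,258)),ray(cs,*S(379,135))]);print("knobtop",kn.round(4))
caps=dict(yellow=((672,278),(638,286)),green=((681,328),(609,317)),red=((685,378),(578,347)),blue=((693,430),(545,378)))
for k,(a,b) in caps.items(): print(k,tri([ray(ct,*T(*a)),ray(cs,*S(*b))]).round(4),atz(ct,*T(*a),.132).round(4))
im=cv2.imread("pics/top0.png").astype(int)
m=((im[...,1]>170)&(im[...,2]<110)&(im[...,0]<130)).astype(np.uint8)
n,l,st,ce=cv2.connectedComponentsWithStats(m); i=1+np.argmax(st[1:,4]); print(st[i],"mat",atz(ct,*ce[i],.003).round(4))
o=bot.get_obs();print(o["clock"],o["eef_pos"],R.from_quat(o["tool_rot"]).as_matrix().round(3).tolist())
print(np.array(bot.get_calibration("wrist")["mount"]).round(3).tolist())
E
```

```text
corner [0.6371 0.128  0.09  ]
corner [ 0.5985 -0.0567  0.09  ]
corner [ 0.5043 -0.0384  0.09  ]
corner [0.5401 0.1466 0.09  ]
calib [ 0.5645  0.0149 -0.1993] [ 0.2 -0.4  0.7 -0.8  0.5  1.2  0.2  0.6 -0.3 -1.9 -0.3 -0.1 -1.4  0.5]
red [0.5838 0.1105 0.09  ]
yellow [0.5749 0.0663 0.09  ]
green [0.566  0.0222 0.09  ]
blue [ 0.5571 -0.0219  0.09  ]
hinge [ 0.5427 -0.0929  0.09  ]
ball [ 0.5229 -0.0873  0.1592]
tip [ 0.5599 -0.124   0.1225]
knobtop [0.5668 0.0415 0.139 ]
yellow [ 0.5539 -0.3072  0.1338] [ 0.5537 -0.3072  0.132 ]
green [ 0.504  -0.315   0.1314] [ 0.5043 -0.3152  0.132 ]
red [ 0.4556 -0.3192  0.1288] [ 0.4553 -0.3182  0.132 ]
blue [ 0.4052 -0.3256  0.13  ] [ 0.405 -0.325  0.132]
[ 163  225   64   63 3157] mat [0.4684 0.3459 0.003 ]
1.2 [0.19414567 0.46075039 0.2422988 ] [[-0.922, 0.388, -0.0], [0.388, 0.922, -0.0], [0.0, -0.0, -1.0]]
[[0.001, 0.956, 0.292, 0.074], [1.0, -0.001, -0.0, -0.001], [-0.0, 0.292, -0.956, -0.131], [0.0, 0.0, 0.0, 1.0]]
```

```bash
cat >> h.py <<'E'
def mv(p,yaw=None):
    """units for drive_tool to TCP p, tool down with tool y at yaw deg"""
    o=bot.get_obs(); r=R.from_quat(o["tool_rot"]).as_matrix()
    d=r.T@(np.array(p)-o["eef_pos"])/.05
    w=np.zeros(3)
    if yaw is not None:
        best=None
        for y in(yaw,):
            a=np.radians(y); Y=np.array([np.cos(a),np.sin(a),0]); Z=np.array([0,0,-1.]); t=np.c_[np.cross(Y,Z),Y,Z]
            w=np.degrees(R.from_matrix(r.T@t).as_rotvec())/5
    print("d",d.round(3).tolist(),"w",w.round(2).tolist(),"z",o["eef_pos"].round(4).tolist())
E
python3 -c "
from h import *
mv([.525,-.085,.24],-11.4)"
```

```text
d [-10.336, -7.489, 0.046] w [-0.0, 0.0, 15.71] z [0.1941, 0.4608, 0.2423]
```

drive_tool:
  rows:
    - {"dx": -10.34, "dy": -7.49, "dz": 0.05, "wz": 15.7, "hand": 45}
    - {"dx": -10.34, "dy": -7.49, "dz": 0.05, "wz": 15.7, "hand": 45}
    - {"dx": -10.34, "dy": -7.49, "dz": 0.05, "wz": 15.7, "hand": 45}
    - {"dx": -10.34, "dy": -7.49, "dz": 0.05, "wz": 15.7, "hand": 45}
    - {"dx": -10.34, "dy": -7.49, "dz": 0.05, "wz": 15.7, "hand": 45}
    - {"dx": -10.34, "dy": -7.49, "dz": 0.05, "wz": 15.7, "hand": 45}
    - {"dx": -10.34, "dy": -7.49, "dz": 0.05, "wz": 15.7, "hand": 45}
    - {"dx": -10.34, "dy": -7.49, "dz": 0.05, "wz": 15.7, "hand": 45}
    - {"dx": -10.34, "dy": -7.49, "dz": 0.05, "wz": 15.7, "hand": 45}
    - {"dx": -10.34, "dy": -7.49, "dz": 0.05, "wz": 15.7, "hand": 45}
    - {"dx": -10.34, "dy": -7.49, "dz": 0.05, "wz": 15.7, "hand": 45}
    - {"dx": -10.34, "dy": -7.49, "dz": 0.05, "wz": 15.7, "hand": 45}
    - {"dx": -10.34, "dy": -7.49, "dz": 0.05, "wz": 15.7, "hand": 45}
    - {"dx": -10.34, "dy": -7.49, "dz": 0.05, "wz": 15.7, "hand": 45}
    - {"dx": -10.34, "dy": -7.49, "dz": 0.05, "wz": 15.7, "hand": 45}
    - {"dx": -10.34, "dy": -7.49, "dz": 0.05, "wz": 15.7, "hand": 45}

```text
invalid input at $.rows[0]: expected keys dx, dy, dz, wx, wy, wz, hand
```

```bash
python3 -c "
from h import *
c,im=snap('wrist','w1.png')
for t in ['lever_ball','set_pointer','dust_cover']:
    print(t,[(round(x['score'],2),np.round(x['extent']).tolist()) for x in bot.look_for('wrist',t)[:2]])
print('ball exp',proj(c,[.5229,-.0873,.1592]),'knob',proj(c,[.5668,.0415,.137]))
o=bot.get_obs();print(o['clock'],o['eef_pos'],o['joint_pos'].round(3) if hasattr(o['joint_pos'],'round') else o['joint_pos'],o['grip_width'])
"
```

```text
lever_ball []
set_pointer []
dust_cover []
ball exp [  2.58347065 663.99403474] knob [120.84212972 641.31005294]
1.4 [0.19416445 0.46076422 0.24231165] [1.172 0.241 0.005 1.335 0.    1.571] 0.08526677968681261
```

View pics/w1.png

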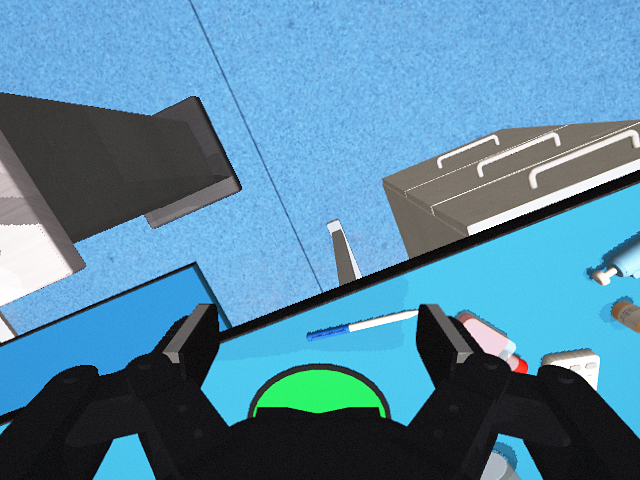

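The move was refused because every key is required. The wrist picture is from the start pose: the open fingers stand at rows 300-450 and the green mat lies between them near (318,400).

drive_tool:
  rows:
    - {"dx": -10.34, "dy": -7.49, "dz": 0.05, "wx": 0, "wy": 0, "wz": 15.7, "hand": 45}
    - {"dx": -10.34, "dy": -7.49, "dz": 0.05, "wx": 0, "wy": 0, "wz": 15.7, "hand": 45}
    - {"dx": -10.34, "dy": -7.49, "dz": 0.05, "wx": 0, "wy": 0, "wz": 15.7, "hand": 45}
    - {"dx": -10.34, "dy": -7.49, "dz": 0.05, "wx": 0, "wy": 0, "wz": 15.7, "hand": 45}
    - {"dx": -10.34, "dy": -7.49, "dz": 0.05, "wx": 0, "wy": 0, "wz": 15.7, "hand": 45}
    - {"dx": -10.34, "dy": -7.49, "dz": 0.05, "wx": 0, "wy": 0, "wz": 15.7, "hand": 45}
    - {"dx": -10.34, "dy": -7.49, "dz": 0.05, "wx": 0, "wy": 0, "wz": 15.7, "hand": 45}
    - {"dx": -10.34, "dy": -7.49, "dz": 0.05, "wx": 0, "wy": 0, "wz": 15.7, "hand": 45}
    - {"dx": -10.34, "dy": -7.49, "dz": 0.05, "wx": 0, "wy": 0, "wz": 15.7, "hand": 45}
    - {"dx": -10.34, "dy": -7.49, "dz": 0.05, "wx": 0, "wy": 0, "wz": 15.7, "hand": 45}
    - {"dx": -10.34, "dy": -7.49, "dz": 0.05, "wx": 0, "wy": 0, "wz": 15.7, "hand": 45}
    - {"dx": -10.34, "dy": -7.49, "dz": 0.05, "wx": 0, "wy": 0, "wz": 15.7, "hand": 45}
    - {"dx": -10.34, "dy": -7.49, "dz": 0.05, "wx": 0, "wy": 0, "wz": 15.7, "hand": 45}
    - {"dx": -10.34, "dy": -7.49, "dz": 0.05, "wx": 0, "wy": 0, "wz": 15.7, "hand": 45}
    - {"dx": -10.34, "dy": -7.49, "dz": 0.05, "wx": 0, "wy": 0, "wz": 15.7, "hand": 45}
    - {"dx": -10.34, "dy": -7.49, "dz": 0.05, "wx": 0, "wy": 0, "wz": 15.7, "hand": 45}

```text
clock: 3.0
eef_pos: [0.5245, -0.0843, 0.2397]
tool_rot: [0.773, 0.634, -0.0, -0.0]
ft_force: [-0.4, -0.3, -0.5]
grip_width: 0.0445
grasp_force: 0.0
```

```bash
python3 -c "
from h import *
c,im=snap('wrist','w2.png')
for t in ['lever_ball','set_pointer','dust_cover']:
    print(t,[(round(x['score'],2),np.round(x['extent']).tolist()) for x in bot.look_for('wrist',t)[:2]])
print('ball exp',proj(c,[.5229,-.0873,.1592]),'knob',proj(c,[.5668,.0415,.137]))
o=bot.get_obs();print(o['clock'],o['eef_pos'],o['joint_pos'],o['grip_width'])
"
```

```text
lever_ball [(0.78, [325.0, 248.0, 58.0, 65.0])]
set_pointer [(0.76, [359.0, 266.0, 49.0, 39.0])]
dust_cover [(0.85, [345.0, 86.0, 87.0, 170.0])]
ball exp [315.86884385 262.4219925 ] knob [344.86011066  44.0077074 ]
3.2 [ 0.52484032 -0.08393351  0.24022614] [-1.58621898e-01  3.03770558e-01  8.46031991e-02  1.35118036e+00
  7.75870722e-05  1.60835053e+00] 0.04529423668659551
```

View pics/w2.png

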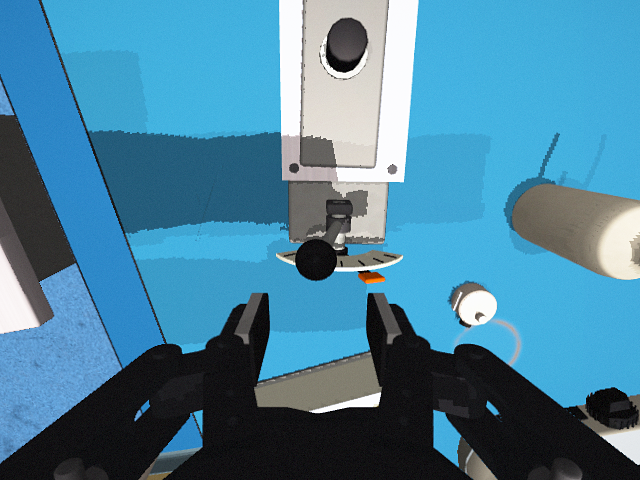

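The ball is at (316,260) and the knob at (348,42), both within a few pixels of where my estimates put them. The pointer's orange tip is at (372,277).

drive_tool:
  rows:
    - {"dx": -0.07, "dy": -0.02, "dz": 0.8, "wx": 0, "wy": 0, "wz": 0, "hand": 45}
    - {"dx": -0.07, "dy": -0.02, "dz": 1.76, "wx": 0, "wy": 0, "wz": 0, "hand": 45}
    - {"dx": -0.07, "dy": -0.02, "dz": 1.76, "wx": 0, "wy": 0, "wz": 0, "hand": 38}
    - {"dx": -0.07, "dy": -0.02, "dz": 1.76, "wx": 0, "wy": 0, "wz": 0, "hand": 38}
    - {"dx": -0.07, "dy": -0.25, "dz": 1.83, "wx": 0, "wy": 0, "wz": 0, "hand": 38}
    - {"dx": -0.07, "dy": -0.48, "dz": 1.9, "wx": 0, "wy": 0, "wz": 0, "hand": 38}
    - {"dx": -0.07, "dy": -0.68, "dz": 2.0, "wx": 0, "wy": 0, "wz": 0, "hand": 38}
    - {"dx": -0.07, "dy": -0.87, "dz": 2.11, "wx": 0, "wy": 0, "wz": 0, "hand": 38}
    - {"dx": -0.07, "dy": -1.0, "dz": 2.2, "wx": 0, "wy": 0, "wz": 0, "hand": 38}
    - {"dx": -0.07, "dy": -1.12, "dz": 2.31, "wx": 0, "wy": 0, "wz": 0, "hand": 38}
    - {"dx": -0.07, "dy": -1.23, "dz": 2.42, "wx": 0, "wy": 0, "wz": 0, "hand": 38}
    - {"dx": -0.07, "dy": -1.35, "dz": 2.55, "wx": 0, "wy": 0, "wz": 0, "hand": 38}
    - {"dx": -0.07, "dy": -1.4, "dz": 2.57, "wx": 0, "wy": 0, "wz": 0, "hand": 38}
    - {"dx": -0.07, "dy": -1.43, "dz": 2.57, "wx": 0, "wy": 0, "wz": 0, "hand": 38}

```text
clock: 4.6
eef_pos: [0.4606, -0.0755, 0.1149]
tool_rot: [0.774, 0.634, 0.005, 0.005]
ft_force: [8.3, -1.0, 10.4]
grip_width: 0.0379
grasp_force: 6.4
```

drive_tool:
  rows:
    - {"dx": 0, "dy": -0.04, "dz": 0, "wx": 0, "wy": 0, "wz": 0, "hand": 38}
    - {"dx": 0, "dy": -0.06, "dz": 0, "wx": 0, "wy": 0, "wz": 0, "hand": 38}
    - {"dx": 0, "dy": -0.06, "dz": 0, "wx": 0, "wy": 0, "wz": 0, "hand": 38}

```text
clock: 4.9
eef_pos: [0.4601, -0.0754, 0.1152]
tool_rot: [0.774, 0.634, 0.006, 0.007]
ft_force: [11.4, -3.0, 6.0]
grip_width: 0.0381
grasp_force: 6.3
```

```bash
python3 -c "
from h import *
_,a=snap('wrist'); _,b=snap('scene'); 
A=a[120:480,160:480]; B=cv2.resize(b[200:330,260:400],(388,360),interpolation=cv2.INTER_CUBIC)
cv2.imwrite('pics/w3.png',cv2.cvtColor(np.hstack([A,B]),cv2.COLOR_RGB2BGR))
for n in('wrist','scene'): print([(round(x['score'],2),np.round(x['extent']).tolist()) for x in bot.look_for(n,'lever_ball')[:2]])
c=cal('wrist');print(proj(c,[.4582,-.0758,.118]),proj(cal('scene'),[.4582,-.0758,.118]))
"
```

```text
[(0.57, [379.0, 297.0, 194.0, 108.0])]
[(0.52, [334.0, 273.0, 36.0, 22.0])]
[313.10583888 323.27109467] [322.56699736 268.63037254]
```

View pics/w3.png

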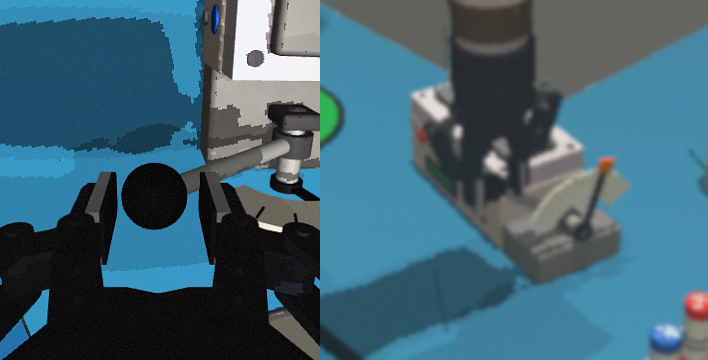

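The wrist picture shows the ball at about (314,316) in full-image pixels, where the off stop should put it. The rear pad bears on the rod. The force rises without any motion, so the lever is on its stop. I'll back off and go above the knob.

drive_tool:
  rows:
    - {"dx": 0, "dy": 0.12, "dz": -0.1, "wx": 0, "wy": 0, "wz": 0, "hand": 45}
    - {"dx": 0, "dy": 0.12, "dz": -0.5, "wx": 0, "wy": 0, "wz": 0, "hand": 60}
    - {"dx": 0, "dy": 0.12, "dz": -1.5, "wx": 0, "wy": 0, "wz": 0, "hand": 70}
    - {"dx": 0, "dy": 0.12, "dz": -2.1, "wx": 0, "wy": 0, "wz": 0, "hand": 70}
    - {"dx": 0.8, "dy": 0.8, "dz": -2.1, "wx": 0, "wy": 0, "wz": 0, "hand": 70}
    - {"dx": 1.4, "dy": 1.4, "dz": -2.1, "wx": 0, "wy": 0, "wz": 0, "hand": 70}
    - {"dx": 2.0, "dy": 1.7, "dz": -2.1, "wx": 0, "wy": 0, "wz": 0, "hand": 70}
    - {"dx": 2.0, "dy": 1.7, "dz": -2.1, "wx": 0, "wy": 0, "wz": 0, "hand": 70}

```text
clock: 5.9
eef_pos: [0.5558, 0.0103, 0.2146]
tool_rot: [0.772, 0.635, -0.0, -0.001]
ft_force: [-0.4, -0.6, -1.9]
grip_width: 0.0697
grasp_force: 0.0
```

```bash
python3 -c "
from h import *
c,a=snap('wrist','w4.png')
for t in ('dust_cover','lever_ball'): print([(round(x['score'],2),np.round(x['extent']).tolist()) for x in bot.look_for('wrist',t)[:2]])
print(proj(c,[.5668,.0415,.137]),proj(c,[.5705,.0443,.137]))
mv([.5668,.0415,.118],-11.4)
"
```

```text
[(0.82, [331.0, 186.0, 94.0, 222.0])]
[(0.97, [284.0, 354.0, 119.0, 63.0])]
[325.12508905 209.77591439] [330.13192286 204.29787612]
d [0.727, 0.139, 1.941] w [-0.04, 0.01, 0.01] z [0.5532, 0.0073, 0.2151]
```

View pics/w4.png

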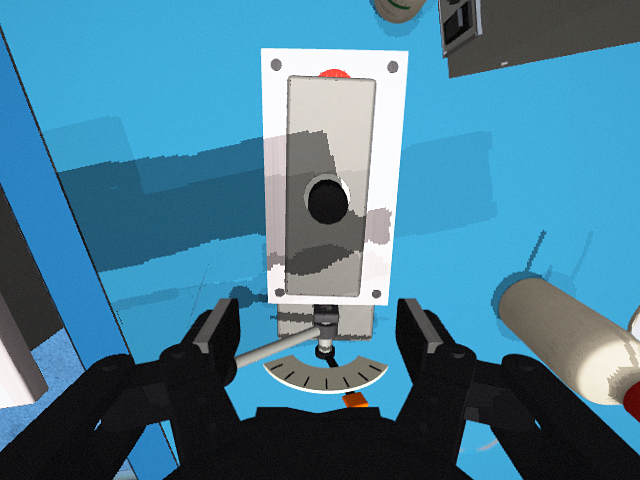

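The knob's top is at (328,202), so its middle is about (0.569, 0.045). The lever rod still lies on the off stop. I'll grasp the knob.

drive_tool:
  rows:
    - {"dx": 0.8, "dy": 0.17, "dz": 0.0, "wx": 0, "wy": 0, "wz": 0, "hand": 70}
    - {"dx": 0.8, "dy": 0.17, "dz": 0.9, "wx": 0, "wy": 0, "wz": 0, "hand": 60}
    - {"dx": 0.8, "dy": 0.17, "dz": 1.7, "wx": 0, "wy": 0, "wz": 0, "hand": 50}
    - {"dx": 0.8, "dy": 0.17, "dz": 1.93, "wx": 0, "wy": 0, "wz": 0, "hand": 50}
    - {"dx": 0.8, "dy": 0.17, "dz": 1.93, "wx": 0, "wy": 0, "wz": 0, "hand": 50}
    - {"dx": 0.8, "dy": 0.17, "dz": 1.93, "wx": 0, "wy": 0, "wz": 0, "hand": 15}
    - {"dx": 0.8, "dy": 0.17, "dz": 1.93, "wx": 0, "wy": 0, "wz": 0, "hand": 15}
    - {"dx": 0.8, "dy": 0.17, "dz": 1.93, "wx": 0, "wy": 0, "wz": 0, "hand": 15}
    - {"dx": 0.8, "dy": 0.17, "dz": 1.93, "wx": 0, "wy": 0, "wz": 0, "hand": 15}
    - {"dx": 0.8, "dy": 0.17, "dz": 1.6, "wx": 0, "wy": 0, "wz": 0, "hand": 15}
    - {"dx": 0.8, "dy": 0.17, "dz": 1.0, "wx": 0, "wy": 0, "wz": 0, "hand": 15}
    - {"dx": 0.8, "dy": 0.17, "dz": 0.5, "wx": 0, "wy": 0, "wz": 0, "hand": 15}
    - {"dx": 0.8, "dy": 0.17, "dz": 0.5, "wx": 0, "wy": 0, "wz": 0, "hand": 15}

```text
clock: 7.35
eef_pos: [0.5736, 0.0452, 0.1962]
tool_rot: [0.774, 0.634, 0.004, 0.003]
ft_force: [0.2, 0.0, -1.3]
grip_width: 0.0244
grasp_force: 59.4
```

```bash
python3 -c "
from h import *
c,a=snap('wrist')
print([(round(x['score'],2),np.round(x['extent']).tolist()) for x in bot.look_for('wrist','dust_cover')[:2]])
mv([.468,.346,.12]);mv([.468,.346,.032],20)
print(bot.get_obs()['joint_pos'])
"
```

```text
[(0.73, [325.0, 271.0, 139.0, 289.0])]
d [5.496, -3.21, 1.434] w [0.0, 0.0, 0.0] z [0.5711, 0.045, 0.1919]
d [5.495, -3.213, 3.194] w [0.02, -0.0, -6.27] z [0.5711, 0.045, 0.1919]
[7.86028450e-02 4.08007301e-01 1.08736871e-01 1.26953438e+00
 1.37184049e-05 1.84751529e+00]
```

drive_tool:
  rows:
    - {"dx": 0.8, "dy": -0.45, "dz": 0, "wx": 0, "wy": 0, "wz": -1, "hand": 15}
    - {"dx": 1.6, "dy": -0.9, "dz": 0, "wx": 0, "wy": 0, "wz": -2, "hand": 15}
    - {"dx": 2.4, "dy": -1.4, "dz": 0, "wx": 0, "wy": 0, "wz": -3, "hand": 15}
    - {"dx": 3.2, "dy": -1.85, "dz": 0.2, "wx": 0, "wy": 0, "wz": -4, "hand": 15}
    - {"dx": 4.0, "dy": -2.3, "dz": 0.6, "wx": 0, "wy": 0, "wz": -5, "hand": 15}
    - {"dx": 4.8, "dy": -2.8, "dz": 1.2, "wx": 0, "wy": 0, "wz": -6, "hand": 15}
    - {"dx": 5.5, "dy": -3.21, "dz": 1.8, "wx": 0, "wy": 0, "wz": -6.3, "hand": 15}
    - {"dx": 5.5, "dy": -3.21, "dz": 2.4, "wx": 0, "wy": 0, "wz": -6.3, "hand": 15}
    - {"dx": 5.5, "dy": -3.21, "dz": 2.8, "wx": 0, "wy": 0, "wz": -6.3, "hand": 15}
    - {"dx": 5.5, "dy": -3.21, "dz": 3.0, "wx": 0, "wy": 0, "wz": -6.3, "hand": 15}
    - {"dx": 5.5, "dy": -3.21, "dz": 3.1, "wx": 0, "wy": 0, "wz": -6.3, "hand": 15}
    - {"dx": 5.5, "dy": -3.21, "dz": 3.15, "wx": 0, "wy": 0, "wz": -6.3, "hand": 15}
    - {"dx": 5.5, "dy": -3.21, "dz": 3.15, "wx": 0, "wy": 0, "wz": -6.3, "hand": 15}

```text
clock: 8.75
eef_pos: [0.4654, 0.3451, 0.0356]
tool_rot: [0.573, 0.82, -0.001, -0.001]
ft_force: [-6.9, -3.1, 9.3]
grip_width: 0.0244
grasp_force: 60.6
```

```bash
python3 -c "
from h import *
mv([.468,.346,.032],20); print(bot.get_obs()['ft_force'])
"
```

```text
d [-0.001, 0.056, 0.072] w [-0.04, -0.01, 0.03] z [0.4654, 0.3451, 0.0356]
[-6.87193406 -3.08214985  9.34479703]
```

drive_tool:
  rows:
    - {"dx": 0, "dy": 0, "dz": 0, "wx": 0, "wy": 0, "wz": 0, "hand": 30}
    - {"dx": 0, "dy": 0, "dz": 0, "wx": 0, "wy": 0, "wz": 0, "hand": 55}
    - {"dx": 0, "dy": 0, "dz": 0, "wx": 0, "wy": 0, "wz": 0, "hand": 55}
    - {"dx": 0, "dy": 0, "dz": -1, "wx": 0, "wy": 0, "wz": 0, "hand": 60}
    - {"dx": 0, "dy": 0, "dz": -2, "wx": 0, "wy": 0, "wz": 0, "hand": 60}
    - {"dx": -0.5, "dy": 0, "dz": -3, "wx": 0, "wy": 0, "wz": 0, "hand": 60}
    - {"dx": -1.5, "dy": 0, "dz": -4, "wx": 0, "wy": 0, "wz": 0, "hand": 60}
    - {"dx": -2.0, "dy": 0, "dz": -4, "wx": 0, "wy": 0, "wz": 0, "hand": 60}
    - {"dx": -2.0, "dy": 0, "dz": -4, "wx": 0, "wy": 0, "wz": 0, "hand": 60}

```text
clock: 9.65
eef_pos: [0.5055, 0.2491, 0.2381]
tool_rot: [0.575, 0.818, 0.003, 0.003]
ft_force: [0.4, 0.8, 0.3]
grip_width: 0.0599
grasp_force: 0.0
```

```bash
python3 -c "
from h import *
c,a=snap('wrist'); t,b=snap('top','top1.png')
A=a[:,100:540]; B=cv2.resize(b[150:330,160:280],(320,480),interpolation=cv2.INTER_CUBIC)
cv2.imwrite('pics/w5.png',cv2.cvtColor(np.hstack([A,B]),cv2.COLOR_RGB2BGR))
r=bot.look_for('wrist','dust_cover')[0];print(r['score'],r['extent'],atz(c,*r['extent'][:2],.012)); print(proj(c,[.468,.346,.003]),proj(c,[.468,.346,.049]))
p=proj(t,[.468,.346,.049]);print((p-[160,150])*2.667)
mv([.5539,-.3072,.25],-30)
"
```

```text
0.62 [313.8, 103.4, 67.2, 175.5] [0.46614876 0.35168821 0.012     ]
[313.6441714  110.68654829] [313.52853286 106.07577356]
[ 80.22507233 280.62630562]
d [-10.863, -2.866, -0.337] w [-0.01, -0.0, 10.02] z [0.5019, 0.2522, 0.2333]
```

View pics/w5.png

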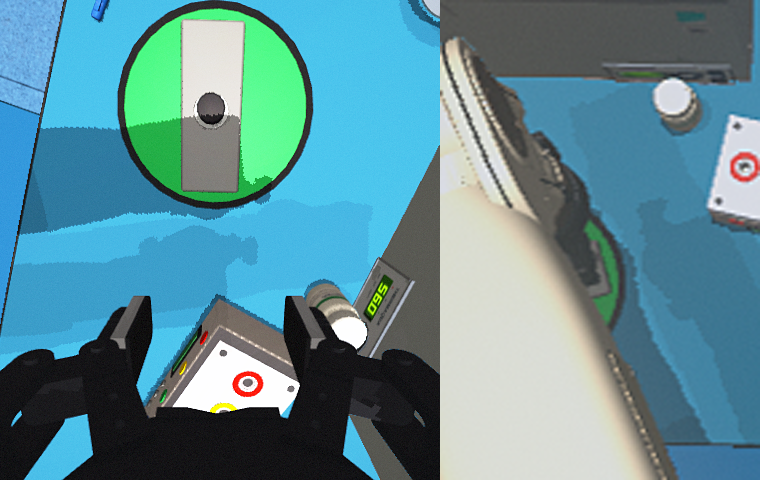

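The cover lies flat in the middle of the mat, knob at about (310,108) in the full image. The red collar shows at (347,383) and the yellow one below it. Next I'll measure the wells from above.

```bash
python3 -c "
from h import *
mv([.553,.0,.235],-11.4)
"
```

```text
d [-5.087, -0.772, -0.036] w [-0.01, -0.0, 6.3] z [0.5019, 0.2522, 0.2333]
```

drive_tool:
  rows:
    - {"dx": -5.09, "dy": -0.77, "dz": 0, "wx": 0, "wy": 0, "wz": 6.3, "hand": 60}
    - {"dx": -5.09, "dy": -0.77, "dz": 0, "wx": 0, "wy": 0, "wz": 6.3, "hand": 60}
    - {"dx": -5.09, "dy": -0.77, "dz": 0, "wx": 0, "wy": 0, "wz": 6.3, "hand": 60}
    - {"dx": -5.09, "dy": -0.77, "dz": 0, "wx": 0, "wy": 0, "wz": 6.3, "hand": 60}
    - {"dx": -5.09, "dy": -0.77, "dz": 0, "wx": 0, "wy": 0, "wz": 6.3, "hand": 60}
    - {"dx": -5.09, "dy": -0.77, "dz": 0, "wx": 0, "wy": 0, "wz": 6.3, "hand": 60}
    - {"dx": -5.09, "dy": -0.77, "dz": 0, "wx": 0, "wy": 0, "wz": 6.3, "hand": 60}
    - {"dx": -5.09, "dy": -0.77, "dz": 0, "wx": 0, "wy": 0, "wz": 6.3, "hand": 60}
    - {"dx": -5.09, "dy": -0.77, "dz": 0, "wx": 0, "wy": 0, "wz": 6.3, "hand": 60}

```text
clock: 10.7
eef_pos: [0.553, 0.0022, 0.2333]
tool_rot: [0.773, 0.635, -0.0, -0.001]
ft_force: [0.0, -0.1, 1.3]
grip_width: 0.0602
grasp_force: 0.0
```

```bash
cat >> h.py <<'E'
H=dict(red=(0,178),yellow=(28,),green=(62,),blue=(112,))
def rings(im,lo,hi,box):
    hsv=cv2.cvtColor(im,cv2.COLOR_RGB2HSV); u0,u1,v0,v1=box; m=np.zeros(im.shape[:2],np.uint8)
    m[v0:v1,u0:u1]=((hsv[...,0]>=lo)&(hsv[...,0]<=hi)&(hsv[...,1]>150)&(hsv[...,2]>90))[v0:v1,u0:u1]
    n,l,st,ce=cv2.connectedComponentsWithStats(m); return sorted([(int(s[4]),s[0]+s[2]/2-.5,s[1]+s[3]/2-.5,int(s[2]),int(s[3])) for s in st[1:] if s[4]>40],reverse=True)[:3]
E
python3 -c "
from h import *
c,a=snap('wrist','w6.png')
for n,lo,hi in(('red',0,6),('yellow',22,35),('green',45,75),('blue',108,125)):
    for r in rings(a,lo,hi,(220,440,0,340)): print(n,r,atz(c,r[1],r[2],.09).round(4))
for n,p in zip('ryg b'.split(),[[.5838,.1105,.09],[.5749,.0663,.09],[.566,.0222,.09],[.5571,-.0219,.09]]): print(n,proj(c,p))
print(bot.get_obs()['clock'])
"
```

```text
red (818, np.float64(333.0), np.float64(83.5), 41, 44) [0.5866 0.1132 0.09  ]
yellow (741, np.float64(332.0), np.float64(146.0), 39, 41) [0.5778 0.0692 0.09  ]
green (632, np.float64(330.5), np.float64(203.0), 38, 37) [0.5684 0.0253 0.09  ]
blue (521, np.float64(329.5), np.float64(255.5), 36, 34) [ 0.5594 -0.019   0.09  ]
ryg [329.92035986  88.07414446]
b [329.06969969 150.46121817]
10.75
```

View pics/w6.png

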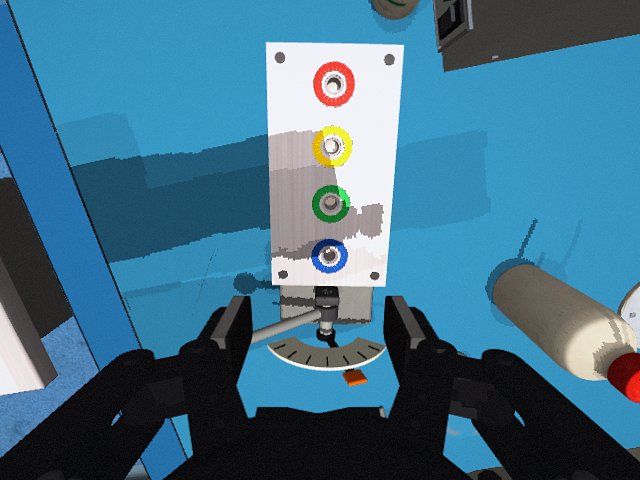

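The wrist picture shows the four collars clear: red (333,84), yellow (332,146), green (330,203) and blue (330,256). The lever is still off. Next I'll look at the rack.

```bash
python3 -c "
from h import *
c,a=snap('wrist','w6b.png')
for n,lo,hi in(('red',0,6),('yellow',22,35),('green',45,75),('blue',108,125)):
    for r in rings(a,lo,hi,(220,440,0,340)): print(n,r,atz(c,r[1],r[2],.09).round(4))
ct,b=snap('top','top2.png')
for n,lo,hi in(('red',0,6),('yellow',22,35),('green',45,75),('blue',108,125)):
    for r in rings(b,lo,hi,(260,345,180,260)): print('top',n,r,atz(ct,r[1],r[2],.09).round(4))
mv([.365,-.328,.24],-83.1)
"
```

```text
red (830, np.float64(333.0), np.float64(83.5), 41, 44) [0.5868 0.1131 0.09  ]
yellow (746, np.float64(331.5), np.float64(146.0), 40, 41) [0.5775 0.0692 0.09  ]
green (617, np.float64(330.0), np.float64(203.0), 37, 37) [0.5682 0.0253 0.09  ]
blue (518, np.float64(328.5), np.float64(255.5), 36, 34) [ 0.5587 -0.019   0.09  ]
d [-7.2, -2.413, -0.125] w [-0.0, -0.0, 14.38] z [0.5533, 0.0017, 0.2338]
```

drive_tool:
  rows:
    - {"dx": -7.2, "dy": -2.4, "dz": -0.12, "wx": 0, "wy": 0, "wz": 14.4, "hand": 60}
    - {"dx": -7.2, "dy": -2.4, "dz": -0.12, "wx": 0, "wy": 0, "wz": 14.4, "hand": 60}
    - {"dx": -7.2, "dy": -2.4, "dz": -0.12, "wx": 0, "wy": 0, "wz": 14.4, "hand": 60}
    - {"dx": -7.2, "dy": -2.4, "dz": -0.12, "wx": 0, "wy": 0, "wz": 14.4, "hand": 60}
    - {"dx": -7.2, "dy": -2.4, "dz": -0.12, "wx": 0, "wy": 0, "wz": 14.4, "hand": 60}
    - {"dx": -7.2, "dy": -2.4, "dz": -0.12, "wx": 0, "wy": 0, "wz": 14.4, "hand": 60}
    - {"dx": -7.2, "dy": -2.4, "dz": -0.12, "wx": 0, "wy": 0, "wz": 14.4, "hand": 60}
    - {"dx": -7.2, "dy": -2.4, "dz": -0.12, "wx": 0, "wy": 0, "wz": 14.4, "hand": 60}
    - {"dx": -7.2, "dy": -2.4, "dz": -0.12, "wx": 0, "wy": 0, "wz": 14.4, "hand": 60}
    - {"dx": -7.2, "dy": -2.4, "dz": -0.12, "wx": 0, "wy": 0, "wz": 14.4, "hand": 60}
    - {"dx": -7.2, "dy": -2.4, "dz": -0.12, "wx": 0, "wy": 0, "wz": 14.4, "hand": 60}
    - {"dx": -7.2, "dy": -2.4, "dz": -0.12, "wx": 0, "wy": 0, "wz": 14.4, "hand": 60}

```text
clock: 12.05
eef_pos: [0.3654, -0.3284, 0.2399]
tool_rot: [0.998, 0.059, 0.0, -0.0]
ft_force: [0.4, 0.9, 0.9]
grip_width: 0.0596
grasp_force: 0.0
```

```bash
python3 -c "
from h import *
c,a=snap('wrist','w7.png'); t,b=snap('top','top3.png')
for n,lo,hi in(('red',0,6),('yellow',22,35),('green',45,75),('blue',108,125)):
    for r in rings(a,lo,hi,(200,440,0,360))[:2]: print(n,r,atz(c,r[1],r[2],.076).round(4))
    for r in bot.look_for('wrist','probe_'+n)[:1]: print(r['score'],r['extent'])
for n,lo,hi in(('red',0,6),('yellow',22,35),('green',45,75),('blue',108,125)):
    for r in rings(b,lo,hi,(260,345,170,260)): print('top',n,r,atz(t,r[1],r[2],.09).round(4))
print(bot.get_obs()['clock'])
"
```

```text
red (820, np.float64(319.5), np.float64(118.5), 36, 44) [ 0.4581 -0.3201  0.076 ]
0.69 [320.9, 117.3, 39.5, 41.7]
yellow (52, np.float64(319.5), np.float64(1.0), 22, 3) [ 0.5416 -0.3099  0.076 ]
green (678, np.float64(319.5), np.float64(32.0), 38, 43) [ 0.5208 -0.3124  0.076 ]
green (211, np.float64(319.0), np.float64(62.0), 37, 25) [ 0.4998 -0.3146  0.076 ]
0.65 [321.0, 43.0, 38.7, 62.1]
blue (273, np.float64(319.5), np.float64(187.0), 34, 43) [ 0.4025 -0.3269  0.076 ]
0.57 [319.0, 187.4, 33.2, 41.4]
top yellow (41, np.float64(289.5), np.float64(216.0), 10, 11) [0.5764 0.07   0.09  ]
12.35
```

View pics/w7.png

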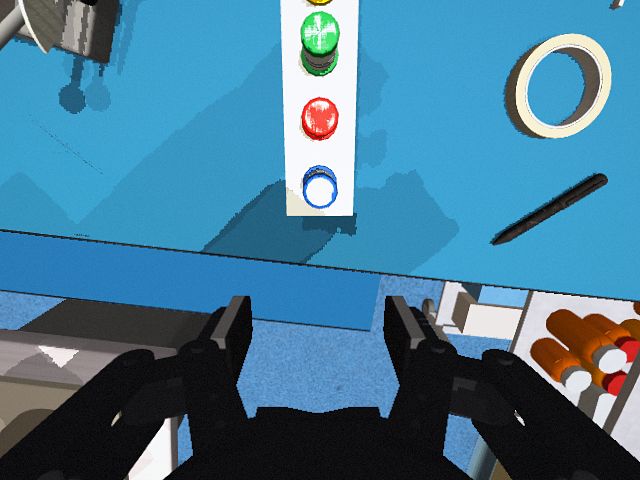

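The wrist picture shows the caps in one column (320): green (320,32), red (320,118) and blue (320,188), with yellow cut off at the top. The gripper's middle is at about the same column. Red goes first, as its well is the farthest.

```bash
python3 -c "
from h import *
c=cal('wrist')
for n,p in dict(red=(319.5,118.5),green=(319.5,32),blue=(319.5,190)).items(): print(n,atz(c,*p,.132).round(4))
mv([.4555,-.3195,.1],-83.1)
"
```

```text
red [ 0.4541 -0.3209  0.132 ]
green [ 0.505  -0.3147  0.132 ]
blue [ 0.407  -0.3265  0.132 ]
d [1.816, 0.025, 2.797] w [0.0, 0.0, -0.04] z [0.3652, -0.3289, 0.2398]
```

drive_tool:
  rows:
    - {"dx": 0.9, "dy": 0.04, "dz": 0.3, "wx": 0, "wy": 0, "wz": 0, "hand": 55}
    - {"dx": 1.8, "dy": 0.04, "dz": 0.8, "wx": 0, "wy": 0, "wz": 0, "hand": 50}
    - {"dx": 1.8, "dy": 0.04, "dz": 1.6, "wx": 0, "wy": 0, "wz": 0, "hand": 50}
    - {"dx": 1.8, "dy": 0.04, "dz": 2.4, "wx": 0, "wy": 0, "wz": 0, "hand": 50}
    - {"dx": 1.8, "dy": 0.04, "dz": 2.8, "wx": 0, "wy": 0, "wz": 0, "hand": 50}
    - {"dx": 1.8, "dy": 0.04, "dz": 2.8, "wx": 0, "wy": 0, "wz": 0, "hand": 50}
    - {"dx": 1.8, "dy": 0.04, "dz": 2.8, "wx": 0, "wy": 0, "wz": 0, "hand": 30}
    - {"dx": 1.8, "dy": 0.04, "dz": 2.8, "wx": 0, "wy": 0, "wz": 0, "hand": 12}
    - {"dx": 1.8, "dy": 0.04, "dz": 2.8, "wx": 0, "wy": 0, "wz": 0, "hand": 12}
    - {"dx": 1.8, "dy": 0.04, "dz": 2.8, "wx": 0, "wy": 0, "wz": 0, "hand": 12}
    - {"dx": 1.8, "dy": 0.04, "dz": 2.5, "wx": 0, "wy": 0, "wz": 0, "hand": 12}
    - {"dx": 1.8, "dy": 0.04, "dz": 1.7, "wx": 0, "wy": 0, "wz": 0, "hand": 12}
    - {"dx": 1.8, "dy": 0.04, "dz": 0.8, "wx": 0, "wy": 0, "wz": 0, "hand": 12}
    - {"dx": 1.8, "dy": 0.04, "dz": -0.2, "wx": 0, "wy": 0, "wz": 0, "hand": 12}
    - {"dx": 1.8, "dy": 0.04, "dz": -0.2, "wx": 0, "wy": 0, "wz": 0, "hand": 12}

```text
clock: 13.85
eef_pos: [0.4578, -0.3235, 0.2588]
tool_rot: [0.998, 0.058, 0.006, 0.006]
ft_force: [1.0, -1.1, -0.3]
grip_width: 0.0229
grasp_force: 59.6
```

```bash
python3 -c "
from h import *
mv([.586,.113,.245],-11.4)
"
```

```text
d [3.553, -8.379, 0.22] w [0.2, -0.03, -14.39] z [0.4578, -0.3235, 0.2588]
```

drive_tool:
  rows:
    - {"dx": 0.4, "dy": -0.9, "dz": 0, "wx": 0, "wy": 0, "wz": -1.6, "hand": 12}
    - {"dx": 0.8, "dy": -1.8, "dz": 0, "wx": 0, "wy": 0, "wz": -3.2, "hand": 12}
    - {"dx": 1.15, "dy": -2.7, "dz": 0, "wx": 0, "wy": 0, "wz": -4.8, "hand": 12}
    - {"dx": 1.5, "dy": -3.6, "dz": 0, "wx": 0, "wy": 0, "wz": -6.4, "hand": 12}
    - {"dx": 1.9, "dy": -4.5, "dz": 0, "wx": 0, "wy": 0, "wz": -8, "hand": 12}
    - {"dx": 2.3, "dy": -5.4, "dz": 0, "wx": 0, "wy": 0, "wz": -9.6, "hand": 12}
    - {"dx": 2.7, "dy": -6.3, "dz": 0, "wx": 0, "wy": 0, "wz": -11.2, "hand": 12}
    - {"dx": 3.05, "dy": -7.2, "dz": 0, "wx": 0, "wy": 0, "wz": -12.8, "hand": 12}
    - {"dx": 3.4, "dy": -8.0, "dz": 0, "wx": 0, "wy": 0, "wz": -14.0, "hand": 12}
    - {"dx": 3.55, "dy": -8.38, "dz": 0.4, "wx": 0, "wy": 0, "wz": -14.4, "hand": 12}
    - {"dx": 3.55, "dy": -8.38, "dz": 0.9, "wx": 0, "wy": 0, "wz": -14.4, "hand": 12}
    - {"dx": 3.55, "dy": -8.38, "dz": 0.9, "wx": 0, "wy": 0, "wz": -14.4, "hand": 12}
    - {"dx": 3.55, "dy": -8.38, "dz": 0.9, "wx": 0, "wy": 0, "wz": -14.4, "hand": 12}

```text
clock: 15.15
eef_pos: [0.582, 0.1156, 0.2047]
tool_rot: [0.774, 0.634, -0.001, -0.0]
ft_force: [0.6, 0.2, -0.1]
grip_width: 0.0223
grasp_force: 59.5
```

```bash
python3 -c "
from h import *
c,a=snap('wrist','w8.png')
o=bot.get_obs();print(o['eef_pos'],o['tool_rot'],o['ft_force'])
cv2.imwrite('pics/w8c.png',cv2.cvtColor(cv2.resize(a[200:420,200:440],(720,660))[:600],cv2.COLOR_RGB2BGR))
for r in rings(a,0,6,(200,440,150,440)): print(r,atz(c,r[1],r[2],.09).round(4))
T=o['eef_pos']
print('tip',proj(c,T-[0,0,.08]),'ring',proj(c,T-[0,0,.027]),'well',proj(c,[.586,.113,.09]),proj(c,[.5838,.1105,.09]))
mv([.586,.113,.2],-11.4)
"
```

```text
[0.58266264 0.11537421 0.20582409] [7.73851806e-01 6.33366425e-01 4.08585959e-04 4.32106141e-04] [1.01629166 0.66293522 0.69129515]
(3884, np.float64(317.5), np.float64(352.0), 70, 73) [0.5632 0.0214 0.09  ]
(1312, np.float64(317.0), np.float64(261.5), 57, 72) [0.5788 0.1009 0.09  ]
tip [318.40756735 258.4718052 ] ring [318.64644918 292.8829903 ] well [323.21831769 245.01420207] [321.01230749 248.6320462 ]
d [-0.033, 0.075, 0.117] w [0.01, -0.0, -0.0] z [0.5827, 0.1154, 0.2058]
```

View pics/w8c.png

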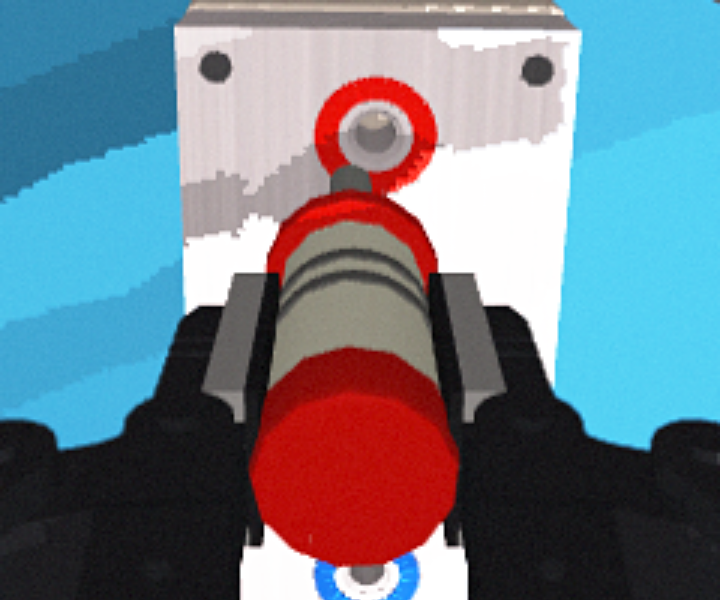

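The close-up shows the pin tip at about (316.7,258) and the red well's middle at (325.3,244) in full-image pixels. I'll correct by the difference.

```bash
python3 -c "
from h import *
o=bot.get_obs();c=cal('wrist');T=o['eef_pos']
w=atz(c,325.3,244,.09);t=atz(c,316.7,258,T[2]-.08);print(w,t,t-T)
r=R.from_quat(o['tool_rot']).as_matrix();print('units',(r.T@(w-t)/.05).round(3),T)
"
```

```text
[0.58859912 0.1130326  0.09      ] [0.5824092  0.11541384 0.12582409] [-2.53442354e-04  3.96281537e-05 -8.00000000e-02]
units [-0.022  0.13   0.717] [0.58266264 0.11537421 0.20582409]
```

drive_tool:
  rows:
    - {"dx": -0.02, "dy": 0.115, "dz": 0.25, "wx": 0, "wy": 0, "wz": 0, "hand": 12}
    - {"dx": -0.02, "dy": 0.115, "dz": 0.4, "wx": 0, "wy": 0, "wz": 0, "hand": 12}
    - {"dx": -0.02, "dy": 0.115, "dz": 0.4, "wx": 0, "wy": 0, "wz": 0, "hand": 12}
    - {"dx": -0.02, "dy": 0.115, "dz": 0.4, "wx": 0, "wy": 0, "wz": 0, "hand": 12}
    - {"dx": -0.02, "dy": 0.115, "dz": 0.4, "wx": 0, "wy": 0, "wz": 0, "hand": 12}
    - {"dx": -0.02, "dy": 0.115, "dz": 0.4, "wx": 0, "wy": 0, "wz": 0, "hand": 12}

```text
clock: 15.8
eef_pos: [0.5879, 0.1139, 0.1852]
tool_rot: [0.774, 0.634, 0.0, 0.0]
ft_force: [-0.1, -0.1, -0.2]
grip_width: 0.023
grasp_force: 59.5
```

```bash
python3 -c "
from h import *
c,a=snap('wrist','w9.png')
cv2.imwrite('pics/w9c.png',cv2.cvtColor(cv2.resize(a[215:295,260:380],(720,480),interpolation=cv2.INTER_CUBIC),cv2.COLOR_RGB2BGR))
T=c['T']@np.linalg.inv(np.array(bot.get_calibration('wrist')['mount']));T=T[:3,3];print(T,bot.get_obs()['ft_force'])
print('tip',proj(c,T-[0,0,.08]),'at z.09',proj(c,[T[0],T[1],.09]),'well',proj(c,[.586,.113,.09]))
"
```

```text
[0.58792006 0.11388651 0.18523181] [-0.34253053 -0.49413663 -1.12620944]
tip [317.15314796 258.00556796] at z.09 [317.14781178 250.91875493] well [314.72095814 252.60247414]
```

View pics/w9c.png

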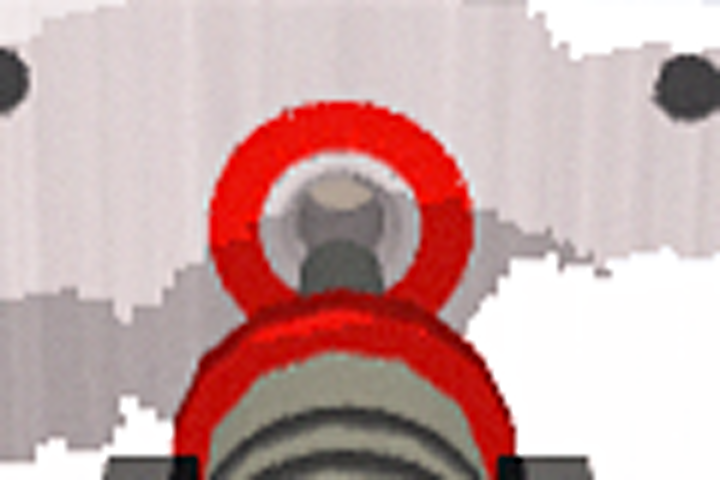

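The pin tip is at (316.8,258) and the well at (316.8,251.7), so the pin lines up with the well's axis. I'll insert it.

drive_tool:
  rows:
    - {"dx": 0, "dy": 0, "dz": 0.15, "wx": 0, "wy": 0, "wz": 0, "hand": 12}
    - {"dx": 0, "dy": 0, "dz": 0.3, "wx": 0, "wy": 0, "wz": 0, "hand": 12}
    - {"dx": 0, "dy": 0, "dz": 0.45, "wx": 0, "wy": 0, "wz": 0, "hand": 12}
    - {"dx": 0, "dy": 0, "dz": 0.6, "wx": 0, "wy": 0, "wz": 0, "hand": 12}
    - {"dx": 0, "dy": 0, "dz": 0.6, "wx": 0, "wy": 0, "wz": 0, "hand": 12}

```text
clock: 16.35
eef_pos: [0.5871, 0.1136, 0.1531]
tool_rot: [0.774, 0.634, -0.001, -0.0]
ft_force: [0.7, 0.1, -1.0]
grip_width: 0.0227
grasp_force: 59.5
```

drive_tool:
  rows:
    - {"dx": 0, "dy": 0, "dz": 0.2, "wx": 0, "wy": 0, "wz": 0, "hand": 12}
    - {"dx": 0, "dy": 0, "dz": 0.4, "wx": 0, "wy": 0, "wz": 0, "hand": 12}
    - {"dx": 0, "dy": 0, "dz": 0.6, "wx": 0, "wy": 0, "wz": 0, "hand": 12}
    - {"dx": 0, "dy": 0, "dz": 0.7, "wx": 0, "wy": 0, "wz": 0, "hand": 12}
    - {"dx": 0, "dy": 0, "dz": 0.74, "wx": 0, "wy": 0, "wz": 0, "hand": 12}
    - {"dx": 0, "dy": 0, "dz": 0.74, "wx": 0, "wy": 0, "wz": 0, "hand": 12}

```text
clock: 16.95
eef_pos: [0.5871, 0.1139, 0.1212]
tool_rot: [0.774, 0.634, 0.001, 0.0]
ft_force: [-9.8, -1.4, 19.9]
grip_width: 0.0223
grasp_force: 61.6
```

drive_tool:
  rows:
    - {"dx": 0, "dy": 0, "dz": -0.03, "wx": 0, "wy": 0, "wz": 0, "hand": 30}
    - {"dx": 0, "dy": 0, "dz": -0.03, "wx": 0, "wy": 0, "wz": 0, "hand": 45}
    - {"dx": 0, "dy": 0, "dz": -0.03, "wx": 0, "wy": 0, "wz": 0, "hand": 50}
    - {"dx": 0, "dy": 0, "dz": -1.0, "wx": 0, "wy": 0, "wz": 0, "hand": 50}
    - {"dx": 0, "dy": 0, "dz": -2.0, "wx": 0, "wy": 0, "wz": 0, "hand": 50}
    - {"dx": 0, "dy": 0, "dz": -2.5, "wx": 0, "wy": 0, "wz": 0, "hand": 50}
    - {"dx": 0, "dy": 0, "dz": -2.5, "wx": 0, "wy": 0, "wz": 0, "hand": 50}
    - {"dx": 0, "dy": 0, "dz": -2.5, "wx": 0, "wy": 0, "wz": 0, "hand": 50}

```text
clock: 17.75
eef_pos: [0.5879, 0.1139, 0.2424]
tool_rot: [0.774, 0.634, 0.0, 0.0]
ft_force: [0.8, -0.3, -1.2]
grip_width: 0.0501
grasp_force: 0.0
```

```bash
python3 -c "
from h import *
mv([.554,-.308,.245],-83.1);print(bot.get_obs()['clock'])
"
```

```text
d [-8.406, 0.996, -0.052] w [0.0, -0.0, 14.35] z [0.5879, 0.1139, 0.2424]
17.75
```

drive_tool:
  rows:
    - {"dx": -0.9, "dy": -0.4, "dz": 0, "wx": 0, "wy": 0, "wz": 1.4, "hand": 50}
    - {"dx": -1.8, "dy": -0.6, "dz": 0, "wx": 0, "wy": 0, "wz": 2.8, "hand": 50}
    - {"dx": -2.7, "dy": -0.8, "dz": 0, "wx": 0, "wy": 0, "wz": 4.3, "hand": 50}
    - {"dx": -3.6, "dy": -0.8, "dz": 0, "wx": 0, "wy": 0, "wz": 5.8, "hand": 50}
    - {"dx": -4.5, "dy": -0.6, "dz": 0, "wx": 0, "wy": 0, "wz": 7.3, "hand": 50}
    - {"dx": -5.4, "dy": -0.3, "dz": 0, "wx": 0, "wy": 0, "wz": 8.8, "hand": 50}
    - {"dx": -6.2, "dy": 0.1, "dz": 0, "wx": 0, "wy": 0, "wz": 10.3, "hand": 50}
    - {"dx": -7.0, "dy": 0.4, "dz": 0, "wx": 0, "wy": 0, "wz": 11.8, "hand": 50}
    - {"dx": -7.8, "dy": 0.7, "dz": 0, "wx": 0, "wy": 0, "wz": 13.2, "hand": 50}
    - {"dx": -8.4, "dy": 1.0, "dz": 0, "wx": 0, "wy": 0, "wz": 14.35, "hand": 50}
    - {"dx": -8.4, "dy": 1.0, "dz": 0, "wx": 0, "wy": 0, "wz": 14.35, "hand": 50}
    - {"dx": -8.4, "dy": 1.0, "dz": 0, "wx": 0, "wy": 0, "wz": 14.35, "hand": 50}
    - {"dx": -8.4, "dy": 1.0, "dz": 0, "wx": 0, "wy": 0, "wz": 14.35, "hand": 50}

```text
clock: 19.05
eef_pos: [0.5534, -0.3066, 0.2411]
tool_rot: [0.998, 0.061, -0.001, -0.001]
ft_force: [-0.7, 1.1, 1.0]
grip_width: 0.0501
grasp_force: 0.0
```

```bash
python3 -c "
from h import *
c,a=snap('wrist','w10.png')
print([(r['score'],r['extent']) for n in('yellow','green') for r in bot.look_for('wrist','probe_'+n)[:2]])
for r in rings(a,22,35,(200,440,150,440)): print(r,atz(c,r[1],r[2],.132).round(4))
mv([.554,-.308,.1],-83.1)
"
```

```text
[(0.63, [319.8, 236.2, 33.0, 46.5]), (0.76, [319.9, 289.9, 31.8, 58.3]), (0.57, [75.2, 218.4, 150.5, 220.6])]
(580, np.float64(318.5), np.float64(233.5), 34, 50) [ 0.5631 -0.3071  0.132 ]
d [-0.005, 0.034, 2.856] w [-0.0, 0.0, 0.02] z [0.5541, -0.3064, 0.2428]
```

drive_tool:
  rows:
    - {"dx": 0, "dy": 0.02, "dz": 0.8, "wx": 0, "wy": 0, "wz": 0, "hand": 50}
    - {"dx": 0, "dy": 0.02, "dz": 1.6, "wx": 0, "wy": 0, "wz": 0, "hand": 50}
    - {"dx": 0, "dy": 0.02, "dz": 2.4, "wx": 0, "wy": 0, "wz": 0, "hand": 50}
    - {"dx": 0, "dy": 0.02, "dz": 2.85, "wx": 0, "wy": 0, "wz": 0, "hand": 50}
    - {"dx": 0, "dy": 0.02, "dz": 2.85, "wx": 0, "wy": 0, "wz": 0, "hand": 50}
    - {"dx": 0, "dy": 0.02, "dz": 2.85, "wx": 0, "wy": 0, "wz": 0, "hand": 30}
    - {"dx": 0, "dy": 0.02, "dz": 2.85, "wx": 0, "wy": 0, "wz": 0, "hand": 12}
    - {"dx": 0, "dy": 0.02, "dz": 2.85, "wx": 0, "wy": 0, "wz": 0, "hand": 12}
    - {"dx": 0, "dy": 0.02, "dz": 2.85, "wx": 0, "wy": 0, "wz": 0, "hand": 12}
    - {"dx": 0, "dy": 0.02, "dz": 2.5, "wx": 0, "wy": 0, "wz": 0, "hand": 12}
    - {"dx": 0, "dy": 0.02, "dz": 1.7, "wx": 0, "wy": 0, "wz": 0, "hand": 12}
    - {"dx": 0, "dy": 0.02, "dz": 0.8, "wx": 0, "wy": 0, "wz": 0, "hand": 12}
    - {"dx": 0, "dy": 0.02, "dz": -0.1, "wx": 0, "wy": 0, "wz": 0, "hand": 12}
    - {"dx": 0, "dy": 0.02, "dz": -0.1, "wx": 0, "wy": 0, "wz": 0, "hand": 12}
    - {"dx": 0, "dy": 0.02, "dz": -0.1, "wx": 0, "wy": 0, "wz": 0, "hand": 12}
    - {"dx": 0, "dy": 0.02, "dz": -0.1, "wx": 0, "wy": 0, "wz": 0, "hand": 12}

```text
clock: 20.8
eef_pos: [0.5536, -0.3087, 0.2467]
tool_rot: [0.998, 0.06, -0.001, -0.0]
ft_force: [-0.4, 0.6, -0.9]
grip_width: 0.0221
grasp_force: 59.4
```

```bash
python3 -c "
from h import *
mv([.579,.0696,.2],-11.4)
"
```

```text
d [1.413, -7.45, 0.938] w [-0.02, 0.01, -14.34] z [0.5536, -0.3087, 0.2467]
```

drive_tool:
  rows:
    - {"dx": -0.2, "dy": -0.8, "dz": 0, "wx": 0, "wy": 0, "wz": -1.6, "hand": 12}
    - {"dx": -0.4, "dy": -1.7, "dz": 0, "wx": 0, "wy": 0, "wz": -3.2, "hand": 12}
    - {"dx": -0.4, "dy": -2.6, "dz": 0, "wx": 0, "wy": 0, "wz": -4.8, "hand": 12}
    - {"dx": -0.4, "dy": -3.5, "dz": 0, "wx": 0, "wy": 0, "wz": -6.4, "hand": 12}
    - {"dx": -0.2, "dy": -4.4, "dz": 0, "wx": 0, "wy": 0, "wz": -8, "hand": 12}
    - {"dx": 0.2, "dy": -5.3, "dz": 0, "wx": 0, "wy": 0, "wz": -9.6, "hand": 12}
    - {"dx": 0.7, "dy": -6.1, "dz": 0, "wx": 0, "wy": 0, "wz": -11.2, "hand": 12}
    - {"dx": 1.1, "dy": -6.9, "dz": 0, "wx": 0, "wy": 0, "wz": -12.8, "hand": 12}
    - {"dx": 1.41, "dy": -7.45, "dz": 0.2, "wx": 0, "wy": 0, "wz": -14.2, "hand": 12}
    - {"dx": 1.41, "dy": -7.45, "dz": 0.6, "wx": 0, "wy": 0, "wz": -14.35, "hand": 12}
    - {"dx": 1.41, "dy": -7.45, "dz": 1.0, "wx": 0, "wy": 0, "wz": -14.35, "hand": 12}
    - {"dx": 1.41, "dy": -7.45, "dz": 1.24, "wx": 0, "wy": 0, "wz": -14.35, "hand": 12}
    - {"dx": 1.41, "dy": -7.45, "dz": 1.24, "wx": 0, "wy": 0, "wz": -14.35, "hand": 12}
    - {"dx": 1.41, "dy": -7.45, "dz": 1.24, "wx": 0, "wy": 0, "wz": -14.35, "hand": 12}
    - {"dx": 1.41, "dy": -7.45, "dz": 1.24, "wx": 0, "wy": 0, "wz": -14.35, "hand": 12}

```text
clock: 22.3
eef_pos: [0.5801, 0.0692, 0.1868]
tool_rot: [0.774, 0.633, 0.001, 0.0]
ft_force: [-0.3, -0.3, -0.7]
grip_width: 0.0226
grasp_force: 59.4
```

```bash
python3 -c "
from h import *
c,a=snap('wrist','w11.png')
A=cv2.resize(a[215:315,260:380],(720,600),interpolation=cv2.INTER_CUBIC)
cv2.imwrite('pics/w11c.png',cv2.cvtColor(A,cv2.COLOR_RGB2BGR))
T=c['T']@np.linalg.inv(np.array(bot.get_calibration('wrist')['mount']));T=T[:3,3];print(T,bot.get_obs()['ft_force'])
print('tip',proj(c,T-[0,0,.08]),'at z.09',proj(c,[T[0],T[1],.09]),'well',proj(c,[.5788,.0697,.09]))
mv([.5788,.0697,.185],-11.4)
"
```

```text
[0.58005929 0.06916765 0.18682828] [-0.20540264  0.13315576 -0.2332502 ]
tip [317.03214831 258.03136519] at z.09 [317.01074367 250.25522034] well [315.11743474 249.886675  ]
d [0.003, -0.029, 0.041] w [0.02, -0.01, 0.0] z [0.5802, 0.0692, 0.187]
```

View pics/w11c.png

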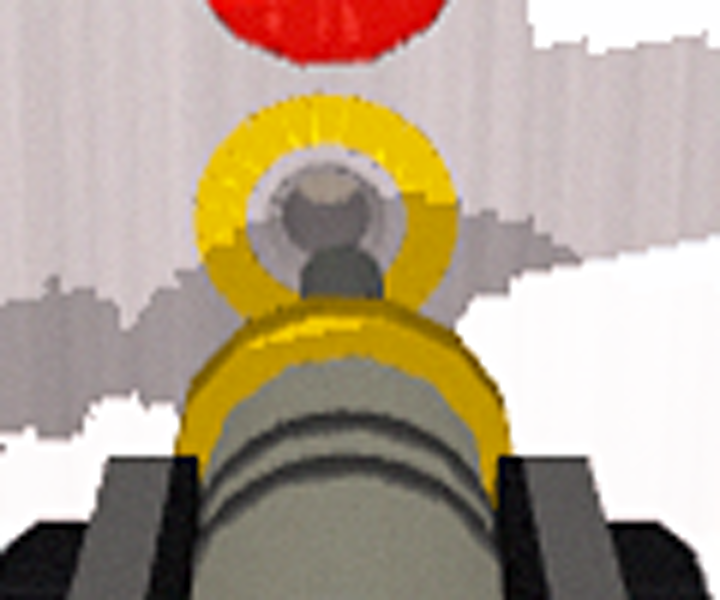

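The yellow pin is at column 317.0 and its well at 314.3 (row 250.5, as predicted), so I'll shift by -1.8 mm along tool y and insert.

drive_tool:
  rows:
    - {"dx": 0, "dy": -0.035, "dz": 0, "wx": 0, "wy": 0, "wz": 0, "hand": 12}
    - {"dx": 0, "dy": -0.035, "dz": 0.1, "wx": 0, "wy": 0, "wz": 0, "hand": 12}
    - {"dx": 0, "dy": -0.035, "dz": 0.2, "wx": 0, "wy": 0, "wz": 0, "hand": 12}
    - {"dx": 0, "dy": -0.035, "dz": 0.35, "wx": 0, "wy": 0, "wz": 0, "hand": 12}
    - {"dx": 0, "dy": -0.035, "dz": 0.5, "wx": 0, "wy": 0, "wz": 0, "hand": 12}
    - {"dx": 0, "dy": -0.035, "dz": 0.65, "wx": 0, "wy": 0, "wz": 0, "hand": 12}
    - {"dx": 0, "dy": -0.035, "dz": 0.65, "wx": 0, "wy": 0, "wz": 0, "hand": 12}

```text
clock: 23.05
eef_pos: [0.5776, 0.0699, 0.1518]
tool_rot: [0.774, 0.634, -0.0, -0.0]
ft_force: [0.6, -0.1, -0.7]
grip_width: 0.0227
grasp_force: 59.4
```

drive_tool:
  rows:
    - {"dx": 0, "dy": 0, "dz": 0.2, "wx": 0, "wy": 0, "wz": 0, "hand": 12}
    - {"dx": 0, "dy": 0, "dz": 0.4, "wx": 0, "wy": 0, "wz": 0, "hand": 12}
    - {"dx": 0, "dy": 0, "dz": 0.6, "wx": 0, "wy": 0, "wz": 0, "hand": 12}
    - {"dx": 0, "dy": 0, "dz": 0.7, "wx": 0, "wy": 0, "wz": 0, "hand": 12}
    - {"dx": 0, "dy": 0, "dz": 0.72, "wx": 0, "wy": 0, "wz": 0, "hand": 12}
    - {"dx": 0, "dy": 0, "dz": 0.72, "wx": 0, "wy": 0, "wz": 0, "hand": 12}

```text
clock: 23.65
eef_pos: [0.5777, 0.0699, 0.1217]
tool_rot: [0.774, 0.634, 0.001, 0.001]
ft_force: [-9.1, -0.9, 23.9]
grip_width: 0.0224
grasp_force: 62.4
```

drive_tool:
  rows:
    - {"dx": 0, "dy": 0, "dz": -0.03, "wx": 0, "wy": 0, "wz": 0, "hand": 30}
    - {"dx": 0, "dy": 0, "dz": -0.03, "wx": 0, "wy": 0, "wz": 0, "hand": 45}
    - {"dx": 0, "dy": 0, "dz": -0.03, "wx": 0, "wy": 0, "wz": 0, "hand": 50}
    - {"dx": 0, "dy": 0, "dz": -1.0, "wx": 0, "wy": 0, "wz": 0, "hand": 50}
    - {"dx": 0, "dy": 0, "dz": -2.0, "wx": 0, "wy": 0, "wz": 0, "hand": 50}
    - {"dx": 0, "dy": 0, "dz": -2.5, "wx": 0, "wy": 0, "wz": 0, "hand": 50}
    - {"dx": 0, "dy": 0, "dz": -2.5, "wx": 0, "wy": 0, "wz": 0, "hand": 50}
    - {"dx": 0, "dy": 0, "dz": -2.5, "wx": 0, "wy": 0, "wz": 0, "hand": 50}

```text
clock: 24.45
eef_pos: [0.5778, 0.0698, 0.2417]
tool_rot: [0.774, 0.634, -0.0, -0.0]
ft_force: [-0.3, -0.2, -0.1]
grip_width: 0.0501
grasp_force: 0.0
```

```bash
python3 -c "
from h import *
mv([.5043,-.3142,.245],-83.1)
"
```

```text
d [-7.82, 0.07, -0.065] w [-0.0, 0.0, 14.35] z [0.5778, 0.0698, 0.2417]
```

drive_tool:
  rows:
    - {"dx": -0.9, "dy": -0.4, "dz": 0, "wx": 0, "wy": 0, "wz": 1.6, "hand": 50}
    - {"dx": -1.8, "dy": -0.6, "dz": 0, "wx": 0, "wy": 0, "wz": 3.2, "hand": 50}
    - {"dx": -2.7, "dy": -0.6, "dz": 0, "wx": 0, "wy": 0, "wz": 4.8, "hand": 50}
    - {"dx": -3.6, "dy": -0.6, "dz": 0, "wx": 0, "wy": 0, "wz": 6.4, "hand": 50}
    - {"dx": -4.5, "dy": -0.5, "dz": 0, "wx": 0, "wy": 0, "wz": 8.0, "hand": 50}
    - {"dx": -5.4, "dy": -0.4, "dz": 0, "wx": 0, "wy": 0, "wz": 9.6, "hand": 50}
    - {"dx": -6.2, "dy": -0.2, "dz": 0, "wx": 0, "wy": 0, "wz": 11.2, "hand": 50}
    - {"dx": -7.0, "dy": 0.0, "dz": 0, "wx": 0, "wy": 0, "wz": 12.8, "hand": 50}
    - {"dx": -7.82, "dy": 0.07, "dz": 0, "wx": 0, "wy": 0, "wz": 14.35, "hand": 50}
    - {"dx": -7.82, "dy": 0.07, "dz": 0, "wx": 0, "wy": 0, "wz": 14.35, "hand": 50}
    - {"dx": -7.82, "dy": 0.07, "dz": 0, "wx": 0, "wy": 0, "wz": 14.35, "hand": 50}
    - {"dx": -7.82, "dy": 0.07, "dz": 0, "wx": 0, "wy": 0, "wz": 14.35, "hand": 50}
    - {"dx": -7.82, "dy": 0.07, "dz": 0, "wx": 0, "wy": 0, "wz": 14.35, "hand": 50}

```text
clock: 25.75
eef_pos: [0.5042, -0.3127, 0.2416]
tool_rot: [0.998, 0.061, -0.001, -0.001]
ft_force: [-0.4, -0.1, -0.3]
grip_width: 0.0501
grasp_force: 0.0
```

```bash
python3 -c "
from h import *
c,a=snap('wrist','w12.png')
for r in rings(a,45,75,(200,440,150,440)): print(r,atz(c,r[1],r[2],.132).round(4))
print(proj(c,[.5043,-.3142,.132]))
mv([.5043,-.3142,.1],-83.1)
"
```

```text
(742, np.float64(318.5), np.float64(243.5), 32, 30) [ 0.5063 -0.3143  0.132 ]
(126, np.float64(317.0), np.float64(220.0), 29, 21) [ 0.5239 -0.311   0.132 ]
[318.01211077 246.08346422]
d [-0.004, 0.029, 2.841] w [-0.01, 0.01, 0.03] z [0.5044, -0.3128, 0.242]
```

drive_tool:
  rows:
    - {"dx": 0.02, "dy": 0.03, "dz": 0.8, "wx": 0, "wy": 0, "wz": 0, "hand": 50}
    - {"dx": 0.02, "dy": 0.03, "dz": 1.6, "wx": 0, "wy": 0, "wz": 0, "hand": 50}
    - {"dx": 0.02, "dy": 0.03, "dz": 2.4, "wx": 0, "wy": 0, "wz": 0, "hand": 50}
    - {"dx": 0.02, "dy": 0.03, "dz": 2.84, "wx": 0, "wy": 0, "wz": 0, "hand": 50}
    - {"dx": 0.02, "dy": 0.03, "dz": 2.84, "wx": 0, "wy": 0, "wz": 0, "hand": 50}
    - {"dx": 0.02, "dy": 0.03, "dz": 2.84, "wx": 0, "wy": 0, "wz": 0, "hand": 30}
    - {"dx": 0.02, "dy": 0.03, "dz": 2.84, "wx": 0, "wy": 0, "wz": 0, "hand": 12}
    - {"dx": 0.02, "dy": 0.03, "dz": 2.84, "wx": 0, "wy": 0, "wz": 0, "hand": 12}
    - {"dx": 0.02, "dy": 0.03, "dz": 2.84, "wx": 0, "wy": 0, "wz": 0, "hand": 12}
    - {"dx": 0.02, "dy": 0.03, "dz": 2.5, "wx": 0, "wy": 0, "wz": 0, "hand": 12}
    - {"dx": 0.02, "dy": 0.03, "dz": 1.7, "wx": 0, "wy": 0, "wz": 0, "hand": 12}
    - {"dx": 0.02, "dy": 0.03, "dz": 0.8, "wx": 0, "wy": 0, "wz": 0, "hand": 12}
    - {"dx": 0.02, "dy": 0.03, "dz": -0.1, "wx": 0, "wy": 0, "wz": 0, "hand": 12}
    - {"dx": 0.02, "dy": 0.03, "dz": -0.1, "wx": 0, "wy": 0, "wz": 0, "hand": 12}
    - {"dx": 0.02, "dy": 0.03, "dz": -0.1, "wx": 0, "wy": 0, "wz": 0, "hand": 12}
    - {"dx": 0.02, "dy": 0.03, "dz": -0.1, "wx": 0, "wy": 0, "wz": 0, "hand": 12}

```text
clock: 27.4
eef_pos: [0.5048, -0.3156, 0.2464]
tool_rot: [0.998, 0.06, -0.001, -0.0]
ft_force: [-0.9, -0.3, -0.5]
grip_width: 0.0226
grasp_force: 59.1
```

```bash
python3 -c "
from h import *
mv([.569,.0256,.2],-11.4)
"
```

```text
d [2.094, -6.621, 0.928] w [-0.01, 0.01, -14.34] z [0.5048, -0.3156, 0.2464]
```

drive_tool:
  rows:
    - {"dx": 0, "dy": -0.8, "dz": 0, "wx": 0, "wy": 0, "wz": -1.6, "hand": 12}
    - {"dx": 0.1, "dy": -1.6, "dz": 0, "wx": 0, "wy": 0, "wz": -3.2, "hand": 12}
    - {"dx": 0.3, "dy": -2.4, "dz": 0, "wx": 0, "wy": 0, "wz": -5, "hand": 12}
    - {"dx": 0.6, "dy": -3.2, "dz": 0, "wx": 0, "wy": 0, "wz": -6.7, "hand": 12}
    - {"dx": 0.9, "dy": -4.0, "dz": 0, "wx": 0, "wy": 0, "wz": -8.4, "hand": 12}
    - {"dx": 1.2, "dy": -4.8, "dz": 0, "wx": 0, "wy": 0, "wz": -10, "hand": 12}
    - {"dx": 1.5, "dy": -5.5, "dz": 0, "wx": 0, "wy": 0, "wz": -11.6, "hand": 12}
    - {"dx": 1.8, "dy": -6.1, "dz": 0, "wx": 0, "wy": 0, "wz": -13.2, "hand": 12}
    - {"dx": 2.08, "dy": -6.62, "dz": 0.2, "wx": 0, "wy": 0, "wz": -14.35, "hand": 12}
    - {"dx": 2.08, "dy": -6.62, "dz": 0.6, "wx": 0, "wy": 0, "wz": -14.35, "hand": 12}
    - {"dx": 2.08, "dy": -6.62, "dz": 1.0, "wx": 0, "wy": 0, "wz": -14.35, "hand": 12}
    - {"dx": 2.08, "dy": -6.62, "dz": 1.22, "wx": 0, "wy": 0, "wz": -14.35, "hand": 12}
    - {"dx": 2.08, "dy": -6.62, "dz": 1.22, "wx": 0, "wy": 0, "wz": -14.35, "hand": 12}
    - {"dx": 2.08, "dy": -6.62, "dz": 1.22, "wx": 0, "wy": 0, "wz": -14.35, "hand": 12}
    - {"dx": 2.08, "dy": -6.62, "dz": 1.22, "wx": 0, "wy": 0, "wz": -14.35, "hand": 12}

```text
clock: 28.9
eef_pos: [0.5695, 0.0252, 0.1873]
tool_rot: [0.774, 0.633, 0.001, 0.001]
ft_force: [-0.4, -0.5, -0.7]
grip_width: 0.0229
grasp_force: 59.3
```

```bash
cat >> h.py <<'E'
def align(lo,hi,well,fn):
    c,a=snap('wrist',fn); T=(c['T']@np.linalg.inv(np.array(bot.get_calibration('wrist')['mount'])))[:3,3]
    hsv=cv2.cvtColor(a,cv2.COLOR_RGB2HSV); m=((hsv[...,0]>=lo)&(hsv[...,0]<=hi)&(hsv[...,1]>150)&(hsv[...,2]>60))
    ax=proj(c,[*T[:2],.09]); w=proj(c,well)
    print('axis@.09',ax.round(1),'well pred',w.round(1))
    for v in range(225,270,3):
        u=np.where(m[v,270:370])[0]+270
        if len(u): print(v,u.min(),u.max(),(u.min()+u.max())/2,len(u))
E
python3 -c "
from h import *
align(45,75,[.569,.0256,.09],'w13.png'); mv([.569,.0256,.185],-11.4)
"
```

```text
axis@.09 [317. 250.] well pred [316.2 249.7]
231 310 322 316.0 13
234 303 328 315.5 26
237 300 331 315.5 32
240 297 333 315.0 21
243 296 335 315.5 18
246 295 336 315.5 16
249 294 336 315.0 16
252 294 337 315.5 17
255 295 336 315.5 16
258 296 335 315.5 18
261 297 334 315.5 20
264 300 331 315.5 18
267 304 328 316.0 13
d [0.005, -0.013, 0.049] w [0.02, -0.01, 0.0] z [0.5696, 0.0252, 0.1875]
```

drive_tool:
  rows:
    - {"dx": 0, "dy": -0.023, "dz": 0, "wx": 0, "wy": 0, "wz": 0, "hand": 12}
    - {"dx": 0, "dy": -0.023, "dz": 0.1, "wx": 0, "wy": 0, "wz": 0, "hand": 12}
    - {"dx": 0, "dy": -0.023, "dz": 0.2, "wx": 0, "wy": 0, "wz": 0, "hand": 12}
    - {"dx": 0, "dy": -0.023, "dz": 0.35, "wx": 0, "wy": 0, "wz": 0, "hand": 12}
    - {"dx": 0, "dy": -0.023, "dz": 0.5, "wx": 0, "wy": 0, "wz": 0, "hand": 12}
    - {"dx": 0, "dy": -0.023, "dz": 0.65, "wx": 0, "wy": 0, "wz": 0, "hand": 12}
    - {"dx": 0, "dy": -0.023, "dz": 0.65, "wx": 0, "wy": 0, "wz": 0, "hand": 12}

```text
clock: 29.65
eef_pos: [0.5683, 0.0261, 0.1525]
tool_rot: [0.773, 0.634, 0.0, -0.0]
ft_force: [4.0, 1.7, -3.2]
grip_width: 0.0227
grasp_force: 58.7
```

drive_tool:
  rows:
    - {"dx": 0, "dy": 0, "dz": 0.2, "wx": 0, "wy": 0, "wz": 0, "hand": 12}
    - {"dx": 0, "dy": 0, "dz": 0.4, "wx": 0, "wy": 0, "wz": 0, "hand": 12}
    - {"dx": 0, "dy": 0, "dz": 0.6, "wx": 0, "wy": 0, "wz": 0, "hand": 12}
    - {"dx": 0, "dy": 0, "dz": 0.7, "wx": 0, "wy": 0, "wz": 0, "hand": 12}
    - {"dx": 0, "dy": 0, "dz": 0.73, "wx": 0, "wy": 0, "wz": 0, "hand": 12}
    - {"dx": 0, "dy": 0, "dz": 0.73, "wx": 0, "wy": 0, "wz": 0, "hand": 12}

```text
clock: 30.25
eef_pos: [0.5678, 0.0261, 0.1219]
tool_rot: [0.774, 0.634, 0.002, 0.001]
ft_force: [-7.1, 1.9, 26.4]
grip_width: 0.0229
grasp_force: 61.9
```

drive_tool:
  rows:
    - {"dx": 0, "dy": 0, "dz": -0.03, "wx": 0, "wy": 0, "wz": 0, "hand": 30}
    - {"dx": 0, "dy": 0, "dz": -0.03, "wx": 0, "wy": 0, "wz": 0, "hand": 45}
    - {"dx": 0, "dy": 0, "dz": -0.03, "wx": 0, "wy": 0, "wz": 0, "hand": 50}
    - {"dx": 0, "dy": 0, "dz": -1.0, "wx": 0, "wy": 0, "wz": 0, "hand": 50}
    - {"dx": 0, "dy": 0, "dz": -2.0, "wx": 0, "wy": 0, "wz": 0, "hand": 50}
    - {"dx": 0, "dy": 0, "dz": -2.5, "wx": 0, "wy": 0, "wz": 0, "hand": 50}
    - {"dx": 0, "dy": 0, "dz": -2.5, "wx": 0, "wy": 0, "wz": 0, "hand": 50}
    - {"dx": 0, "dy": 0, "dz": -2.5, "wx": 0, "wy": 0, "wz": 0, "hand": 50}

```text
clock: 31.05
eef_pos: [0.5675, 0.0256, 0.2415]
tool_rot: [0.774, 0.634, -0.001, -0.0]
ft_force: [1.0, -0.1, -0.5]
grip_width: 0.0502
grasp_force: 0.0
```

```bash
python3 -c "
from h import *
mv([.4055,-.3265,.245],-83.1)
"
```

```text
d [-7.542, -1.789, -0.065] w [-0.01, 0.01, 14.35] z [0.5675, 0.0256, 0.2415]
```

drive_tool:
  rows:
    - {"dx": -0.9, "dy": -0.4, "dz": 0, "wx": 0, "wy": 0, "wz": 1.6, "hand": 50}
    - {"dx": -1.8, "dy": -0.7, "dz": 0, "wx": 0, "wy": 0, "wz": 3.2, "hand": 50}
    - {"dx": -2.6, "dy": -0.9, "dz": 0, "wx": 0, "wy": 0, "wz": 4.8, "hand": 50}
    - {"dx": -3.4, "dy": -1.1, "dz": 0, "wx": 0, "wy": 0, "wz": 6.4, "hand": 50}
    - {"dx": -4.2, "dy": -1.3, "dz": 0, "wx": 0, "wy": 0, "wz": 8.0, "hand": 50}
    - {"dx": -5.0, "dy": -1.5, "dz": 0, "wx": 0, "wy": 0, "wz": 9.6, "hand": 50}
    - {"dx": -5.8, "dy": -1.6, "dz": 0, "wx": 0, "wy": 0, "wz": 11.2, "hand": 50}
    - {"dx": -6.7, "dy": -1.7, "dz": 0, "wx": 0, "wy": 0, "wz": 12.8, "hand": 50}
    - {"dx": -7.54, "dy": -1.77, "dz": 0, "wx": 0, "wy": 0, "wz": 14.35, "hand": 50}
    - {"dx": -7.54, "dy": -1.77, "dz": 0, "wx": 0, "wy": 0, "wz": 14.35, "hand": 50}
    - {"dx": -7.54, "dy": -1.77, "dz": 0, "wx": 0, "wy": 0, "wz": 14.35, "hand": 50}
    - {"dx": -7.54, "dy": -1.77, "dz": 0, "wx": 0, "wy": 0, "wz": 14.35, "hand": 50}
    - {"dx": -7.54, "dy": -1.77, "dz": 0, "wx": 0, "wy": 0, "wz": 14.35, "hand": 50}

```text
clock: 32.35
eef_pos: [0.4069, -0.325, 0.2415]
tool_rot: [0.998, 0.061, -0.001, -0.001]
ft_force: [-0.1, 0.1, -0.2]
grip_width: 0.0501
grasp_force: 0.0
```

```bash
python3 -c "
from h import *
c,a=snap('wrist','w14.png')
for r in rings(a,108,125,(260,380,180,340)): print(r,atz(c,r[1],r[2],.132).round(4))
r=bot.look_for('wrist','probe_blue')[:1]; print(r)
print(proj(c,[.4055,-.3265,.132]))
mv([.4055,-.3265,.1],-83.1)
"
```

```text
(553, np.float64(317.5), np.float64(246.5), 32, 30) [ 0.4067 -0.3261  0.132 ]
(158, np.float64(317.5), np.float64(223.0), 32, 21) [ 0.4244 -0.3239  0.132 ]
[{'extent': [318.5, 238.5, 34.3, 51.4], 'score': 0.84}]
[317.7943444  248.02119389]
d [-0.036, 0.021, 2.842] w [-0.0, 0.0, 0.03] z [0.4072, -0.3253, 0.2421]
```

drive_tool:
  rows:
    - {"dx": -0.02, "dy": 0.02, "dz": 0.8, "wx": 0, "wy": 0, "wz": 0, "hand": 50}
    - {"dx": -0.02, "dy": 0.02, "dz": 1.6, "wx": 0, "wy": 0, "wz": 0, "hand": 50}
    - {"dx": -0.02, "dy": 0.02, "dz": 2.4, "wx": 0, "wy": 0, "wz": 0, "hand": 50}
    - {"dx": -0.02, "dy": 0.02, "dz": 2.84, "wx": 0, "wy": 0, "wz": 0, "hand": 50}
    - {"dx": -0.02, "dy": 0.02, "dz": 2.84, "wx": 0, "wy": 0, "wz": 0, "hand": 50}
    - {"dx": -0.02, "dy": 0.02, "dz": 2.84, "wx": 0, "wy": 0, "wz": 0, "hand": 30}
    - {"dx": -0.02, "dy": 0.02, "dz": 2.84, "wx": 0, "wy": 0, "wz": 0, "hand": 12}
    - {"dx": -0.02, "dy": 0.02, "dz": 2.84, "wx": 0, "wy": 0, "wz": 0, "hand": 12}
    - {"dx": -0.02, "dy": 0.02, "dz": 2.84, "wx": 0, "wy": 0, "wz": 0, "hand": 12}
    - {"dx": -0.02, "dy": 0.02, "dz": 2.5, "wx": 0, "wy": 0, "wz": 0, "hand": 12}
    - {"dx": -0.02, "dy": 0.02, "dz": 1.7, "wx": 0, "wy": 0, "wz": 0, "hand": 12}
    - {"dx": -0.02, "dy": 0.02, "dz": 0.8, "wx": 0, "wy": 0, "wz": 0, "hand": 12}
    - {"dx": -0.02, "dy": 0.02, "dz": -0.1, "wx": 0, "wy": 0, "wz": 0, "hand": 12}
    - {"dx": -0.02, "dy": 0.02, "dz": -0.1, "wx": 0, "wy": 0, "wz": 0, "hand": 12}
    - {"dx": -0.02, "dy": 0.02, "dz": -0.1, "wx": 0, "wy": 0, "wz": 0, "hand": 12}
    - {"dx": -0.02, "dy": 0.02, "dz": -0.1, "wx": 0, "wy": 0, "wz": 0, "hand": 12}

```text
clock: 34.05
eef_pos: [0.4053, -0.3274, 0.2463]
tool_rot: [0.998, 0.06, -0.001, -0.0]
ft_force: [-0.1, 0.9, -0.5]
grip_width: 0.0225
grasp_force: 59.1
```

```bash
python3 -c "
from h import *
mv([.5588,-.0184,.2],-11.4)
"
```

```text
d [3.79, -5.767, 0.925] w [-0.02, 0.01, -14.34] z [0.4053, -0.3274, 0.2463]
```

drive_tool:
  rows:
    - {"dx": 0.4, "dy": -0.7, "dz": 0, "wx": 0, "wy": 0, "wz": -1.6, "hand": 12}
    - {"dx": 0.8, "dy": -1.4, "dz": 0, "wx": 0, "wy": 0, "wz": -3.2, "hand": 12}
    - {"dx": 1.2, "dy": -2.1, "dz": 0, "wx": 0, "wy": 0, "wz": -5, "hand": 12}
    - {"dx": 1.6, "dy": -2.8, "dz": 0, "wx": 0, "wy": 0, "wz": -6.7, "hand": 12}
    - {"dx": 2.0, "dy": -3.5, "dz": 0, "wx": 0, "wy": 0, "wz": -8.4, "hand": 12}
    - {"dx": 2.5, "dy": -4.1, "dz": 0, "wx": 0, "wy": 0, "wz": -10, "hand": 12}
    - {"dx": 2.9, "dy": -4.7, "dz": 0, "wx": 0, "wy": 0, "wz": -11.6, "hand": 12}
    - {"dx": 3.4, "dy": -5.3, "dz": 0, "wx": 0, "wy": 0, "wz": -13.2, "hand": 12}
    - {"dx": 3.78, "dy": -5.77, "dz": 0.1, "wx": 0, "wy": 0, "wz": -14.35, "hand": 12}
    - {"dx": 3.78, "dy": -5.77, "dz": 0.4, "wx": 0, "wy": 0, "wz": -14.35, "hand": 12}
    - {"dx": 3.78, "dy": -5.77, "dz": 0.9, "wx": 0, "wy": 0, "wz": -14.35, "hand": 12}
    - {"dx": 3.78, "dy": -5.77, "dz": 1.22, "wx": 0, "wy": 0, "wz": -14.35, "hand": 12}
    - {"dx": 3.78, "dy": -5.77, "dz": 1.22, "wx": 0, "wy": 0, "wz": -14.35, "hand": 12}
    - {"dx": 3.78, "dy": -5.77, "dz": 1.22, "wx": 0, "wy": 0, "wz": -14.35, "hand": 12}
    - {"dx": 3.78, "dy": -5.77, "dz": 1.22, "wx": 0, "wy": 0, "wz": -14.35, "hand": 12}

```text
clock: 35.55
eef_pos: [0.5592, -0.0186, 0.1868]
tool_rot: [0.774, 0.634, 0.0, 0.0]
ft_force: [-0.1, -0.0, -0.0]
grip_width: 0.0229
grasp_force: 59.1
```

```bash
python3 -c "
from h import *
align(108,125,[.5588,-.0184,.09],'w15.png'); mv([.5588,-.0184,.185],-11.4)
"
```

```text
axis@.09 [317.1 250.2] well pred [316.5 250. ]
231 311 323 317.0 13
234 305 329 317.0 25
237 301 332 316.5 32
240 299 335 317.0 22
243 297 336 316.5 18
246 296 337 316.5 17
249 295 338 316.5 17
252 295 338 316.5 17
255 296 338 317.0 17
258 297 337 317.0 18
261 298 335 316.5 20
264 300 333 316.5 20
267 304 329 316.5 26
d [0.002, -0.014, 0.044] w [0.02, -0.0, 0.01] z [0.5595, -0.0186, 0.1872]
```

drive_tool:
  rows:
    - {"dx": 0, "dy": -0.012, "dz": 0, "wx": 0, "wy": 0, "wz": 0, "hand": 12}
    - {"dx": 0, "dy": -0.012, "dz": 0.1, "wx": 0, "wy": 0, "wz": 0, "hand": 12}
    - {"dx": 0, "dy": -0.012, "dz": 0.2, "wx": 0, "wy": 0, "wz": 0, "hand": 12}
    - {"dx": 0, "dy": -0.012, "dz": 0.35, "wx": 0, "wy": 0, "wz": 0, "hand": 12}
    - {"dx": 0, "dy": -0.012, "dz": 0.5, "wx": 0, "wy": 0, "wz": 0, "hand": 12}
    - {"dx": 0, "dy": -0.012, "dz": 0.65, "wx": 0, "wy": 0, "wz": 0, "hand": 12}
    - {"dx": 0, "dy": -0.012, "dz": 0.65, "wx": 0, "wy": 0, "wz": 0, "hand": 12}

```text
clock: 36.3
eef_pos: [0.559, -0.0181, 0.1526]
tool_rot: [0.774, 0.634, 0.001, 0.0]
ft_force: [4.0, 0.8, -3.6]
grip_width: 0.0227
grasp_force: 58.5
```

drive_tool:
  rows:
    - {"dx": 0, "dy": 0, "dz": 0.2, "wx": 0, "wy": 0, "wz": 0, "hand": 12}
    - {"dx": 0, "dy": 0, "dz": 0.4, "wx": 0, "wy": 0, "wz": 0, "hand": 12}
    - {"dx": 0, "dy": 0, "dz": 0.6, "wx": 0, "wy": 0, "wz": 0, "hand": 12}
    - {"dx": 0, "dy": 0, "dz": 0.7, "wx": 0, "wy": 0, "wz": 0, "hand": 12}
    - {"dx": 0, "dy": 0, "dz": 0.73, "wx": 0, "wy": 0, "wz": 0, "hand": 12}
    - {"dx": 0, "dy": 0, "dz": 0.73, "wx": 0, "wy": 0, "wz": 0, "hand": 12}

```text
clock: 36.9
eef_pos: [0.5584, -0.0181, 0.1215]
tool_rot: [0.774, 0.634, 0.001, 0.001]
ft_force: [-6.0, 2.0, 25.3]
grip_width: 0.0223
grasp_force: 61.4
```

drive_tool:
  rows:
    - {"dx": 0, "dy": 0, "dz": -0.03, "wx": 0, "wy": 0, "wz": 0, "hand": 30}
    - {"dx": 0, "dy": 0, "dz": -0.03, "wx": 0, "wy": 0, "wz": 0, "hand": 45}
    - {"dx": 0, "dy": 0, "dz": -0.03, "wx": 0, "wy": 0, "wz": 0, "hand": 50}
    - {"dx": 0, "dy": 0, "dz": -1.0, "wx": 0, "wy": 0, "wz": 0, "hand": 50}
    - {"dx": 0, "dy": 0, "dz": -2.0, "wx": 0, "wy": 0, "wz": 0, "hand": 50}
    - {"dx": -0.8, "dy": -0.2, "dz": -2.6, "wx": 0, "wy": 0, "wz": 0, "hand": 45}
    - {"dx": -1.76, "dy": -0.42, "dz": -2.6, "wx": 0, "wy": 0, "wz": 0, "hand": 45}
    - {"dx": -1.76, "dy": -0.42, "dz": -2.6, "wx": 0, "wy": 0, "wz": 0, "hand": 45}
    - {"dx": -1.76, "dy": -0.42, "dz": -2.6, "wx": 0, "wy": 0, "wz": 0, "hand": 45}
    - {"dx": -1.76, "dy": -0.42, "dz": -2.6, "wx": 0, "wy": 0, "wz": 0, "hand": 45}

```text
clock: 37.9
eef_pos: [0.52, -0.1, 0.2461]
tool_rot: [0.774, 0.634, -0.001, -0.001]
ft_force: [-0.5, 0.1, -0.2]
grip_width: 0.045
grasp_force: 0.0
```

```bash
python3 -c "
from h import *
c,a=snap('wrist','w16.png'); s,b=snap('scene','scene2.png')
B=cv2.resize(b[190:310,290:390],(400,480),interpolation=cv2.INTER_CUBIC)
cv2.imwrite('pics/w16c.png',cv2.cvtColor(np.hstack([a[:,140:520],B]),cv2.COLOR_RGB2BGR))
for n in('wrist','scene'):
  for t in('lever_ball','set_pointer'): print(n,t,[(round(x['score'],2),np.round(x['extent']).tolist()) for x in bot.look_for(n,t)[:1]])
hg=np.array([.5444,-.0896])  # hinge from wells
X=np.array([.98,-.199])
for cc in(c,s):
  for th in(0,1.1,1.2,1.3,1.4):
    p=hg+X*.11*np.sin(th-.9); print(th,proj(cc,[*p,.05+.11*np.cos(th-.9)]).round(1),[proj(cc,[*(hg+X*.09*np.sin(th-.9)+np.array([-.199,-.98])*.022),.05+.09*np.cos(th-.9)]).round(1)])
m=lambda a:rings(a,7,14,(290,480,200,480))
print(m(a),m(b)); mv([.52,-.1,.25]); print(bot.get_obs()['clock'])
"
```

```text
wrist lever_ball [(0.75, [287.0, 217.0, 137.0, 42.0])]
wrist set_pointer [(0.59, [358.0, 245.0, 55.0, 31.0])]
scene lever_ball [(0.63, [329.0, 269.0, 26.0, 11.0])]
scene set_pointer [(0.45, [357.0, 272.0, 19.0, 26.0])]
0 [235.6 219.5] [array([259.5, 242.1])]
1.1 [382.8 233. ] [array([370.9, 254.7])]
1.2 [397.7 232. ] [array([382. , 253.8])]
1.3 [411.4 230.7] [array([392.4, 252.6])]
1.4 [423.6 229. ] [array([401.8, 251.1])]
0 [322.2 267.7] [array([331.9, 273.9])]
1.1 [356.8 242.9] [array([360.2, 253.4])]
1.2 [360.  242.7] [array([362.8, 253.1])]
1.3 [363.1 242.8] [array([365.3, 253.2])]
1.4 [366.  243.3] [array([367.7, 253.5])]
[(172, np.float64(373.0), np.float64(255.5), 27, 10)] []
d [-0.009, -0.01, -0.063] w [0.0, 0.0, 0.0] z [0.5206, -0.0997, 0.2469]
38.2
```

View pics/w16c.png

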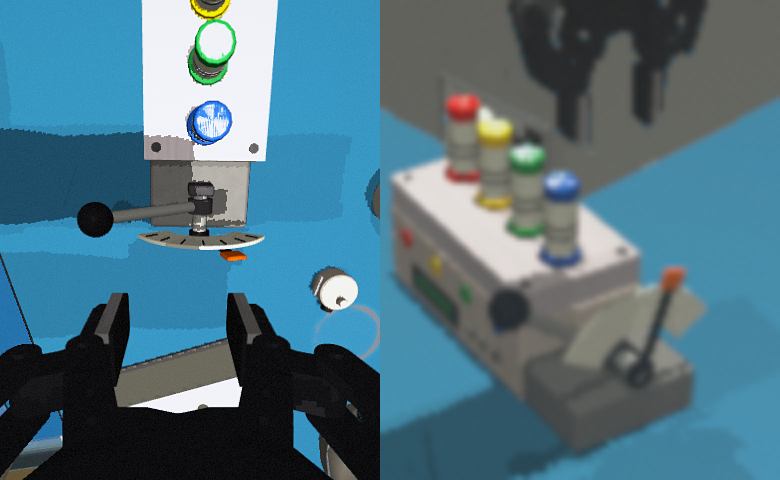

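All four probes stand in their own wells. The ball is at (235,219), exactly where the model puts the off stop. The pointer's orange tip is at (373,255.5) in the wrist view and about (363.2,258.8) in the scene view.

```bash
python3 -c "
from h import *
c=cal('wrist');s=cal('scene')
hg=np.array([.5444,-.0896]);X=np.array([.98,-.199]);Y=np.array([.199,.98])
def loc(p): d=p[:2]-hg; return np.round([d@X,d@Y,p[2]],4)
a=ray(c,373,255.5);b=ray(s,363.25,258.75);t=tri([a,b]);l=loc(t);print('tip',l,.9+np.arctan2(l[0],l[2]-.05))
for o,w in(a,b):
  for yo in(-.025,-.03,-.035,-.04,-.045):
    k=(yo-(o[:2]-hg)@Y)/(w[:2]@Y);p=o+k*w;l=loc(p);print(yo,l,round(.9+np.arctan2(l[0],l[2]-.05),3),round(np.hypot(l[0],l[2]-.05),4))
o,w=ray(s,355,283.25)
for yo in(-.03,-.04,-.05): k=(yo-(o[:2]-hg)@Y)/(w[:2]@Y);print('hub',loc(o+k*w))
mv([*(hg+X*-.0862),.113],-11.4)
"
```

```text
tip [ 0.0236 -0.028   0.1224] 1.2151061339059526
-0.025 [ 0.0217 -0.025   0.1304] 1.164 0.0833
-0.03 [ 0.0243 -0.03    0.1156] 1.255 0.07
-0.035 [ 0.0269 -0.035   0.1008] 1.387 0.0575
-0.04 [ 0.0295 -0.04    0.0859] 1.588 0.0465
-0.045 [ 0.032  -0.045   0.0711] 1.888 0.0383
-0.025 [ 0.0267 -0.025   0.1198] 1.265 0.0747
-0.03 [ 0.0228 -0.03    0.124 ] 1.199 0.0774
-0.035 [ 0.0189 -0.035   0.1282] 1.137 0.0805
-0.04 [ 0.015  -0.04    0.1324] 1.08 0.0838
-0.045 [ 0.0111 -0.045   0.1366] 1.027 0.0873
hub [-0.0011 -0.03    0.0532]
hub [-0.0086 -0.04    0.0625]
hub [-0.0161 -0.05    0.0718]
d [0.297, -1.294, 2.678] w [-0.01, 0.0, 0.03] z [0.5206, -0.0997, 0.2469]
```

drive_tool:
  rows:
    - {"dx": 0.35, "dy": -0.8, "dz": 0.2, "wx": 0, "wy": 0, "wz": 0, "hand": 48}
    - {"dx": 0.35, "dy": -1.29, "dz": 0.8, "wx": 0, "wy": 0, "wz": 0, "hand": 48}
    - {"dx": 0.35, "dy": -1.29, "dz": 1.6, "wx": 0, "wy": 0, "wz": 0, "hand": 48}
    - {"dx": 0.35, "dy": -1.29, "dz": 2.2, "wx": 0, "wy": 0, "wz": 0, "hand": 48}
    - {"dx": 0.35, "dy": -1.29, "dz": 2.5, "wx": 0, "wy": 0, "wz": 0, "hand": 48}
    - {"dx": 0.35, "dy": -1.29, "dz": 2.5, "wx": 0, "wy": 0, "wz": 0, "hand": 42}
    - {"dx": 0.35, "dy": -1.29, "dz": 2.5, "wx": 0, "wy": 0, "wz": 0, "hand": 42}

```text
clock: 38.9
eef_pos: [0.4609, -0.0704, 0.1226]
tool_rot: [0.773, 0.634, 0.0, 0.0]
ft_force: [0.8, 0.5, -0.3]
grip_width: 0.0417
grasp_force: 0.0
```

```bash
python3 -c "
from h import *
c,a=snap('wrist','w17.png'); 
hg=np.array([.5444,-.0896]);X=np.array([.98,-.199]);Y=np.array([.199,.98])
T=bot.get_obs(); d=T['eef_pos'][:2]-hg; print(d@X,d@Y,T['eef_pos'],T['ft_force'],proj(c,[*(hg-X*.0862),.118]))
g=cv2.cvtColor(a,cv2.COLOR_RGB2GRAY)[316]; print([(i,int(g[i])) for i in range(230,400,6)])
"
```

```text
-0.08499813461186562 0.002172078392503525 [ 0.46153415 -0.07055675  0.12326913] [ 0.47309855 -0.69779414 -0.79286899] [315.89739065 317.5064104 ]
[(230, 112), (236, 8), (242, 8), (248, 73), (254, 71), (260, 11), (266, 7), (272, 26), (278, 114), (284, 6), (290, 13), (296, 15), (302, 7), (308, 16), (314, 19), (320, 12), (326, 12), (332, 7), (338, 10), (344, 3), (350, 113), (356, 113), (362, 114), (368, 16), (374, 2), (380, 64), (386, 67), (392, 7), (398, 9)]
```

drive_tool:
  rows:
    - {"dx": 0, "dy": 0.15, "dz": -0.15, "wx": 0, "wy": 0, "wz": 0, "hand": 42}
    - {"dx": 0, "dy": 0.3, "dz": -0.3, "wx": 0, "wy": 0, "wz": 0, "hand": 40}
    - {"dx": 0, "dy": 0.5, "dz": -0.45, "wx": 0, "wy": 0, "wz": 0, "hand": 38}
    - {"dx": 0, "dy": 0.7, "dz": -0.57, "wx": 0, "wy": 0, "wz": 0, "hand": 38}
    - {"dx": 0, "dy": 0.9, "dz": -0.66, "wx": 0, "wy": 0, "wz": 0, "hand": 38}
    - {"dx": 0, "dy": 1.1, "dz": -0.73, "wx": 0, "wy": 0, "wz": 0, "hand": 36}
    - {"dx": 0, "dy": 1.3, "dz": -0.78, "wx": 0, "wy": 0, "wz": 0, "hand": 36}
    - {"dx": 0, "dy": 1.5, "dz": -0.82, "wx": 0, "wy": 0, "wz": 0, "hand": 36}
    - {"dx": 0, "dy": 1.7, "dz": -0.82, "wx": 0, "wy": 0, "wz": 0, "hand": 34}
    - {"dx": 0, "dy": 1.9, "dz": -0.82, "wx": 0, "wy": 0, "wz": 0, "hand": 34}
    - {"dx": 0, "dy": 2.1, "dz": -0.8, "wx": 0, "wy": 0, "wz": 0, "hand": 32}
    - {"dx": 0, "dy": 2.25, "dz": -0.76, "wx": 0, "wy": 0, "wz": 0, "hand": 32}
    - {"dx": 0, "dy": 2.35, "dz": -0.73, "wx": 0, "wy": 0, "wz": 0, "hand": 31}
    - {"dx": 0, "dy": 2.4, "dz": -0.73, "wx": 0, "wy": 0, "wz": 0, "hand": 30}
    - {"dx": 0, "dy": 2.4, "dz": -0.73, "wx": 0, "wy": 0, "wz": 0, "hand": 30}
    - {"dx": 0, "dy": 2.4, "dz": -0.73, "wx": 0, "wy": 0, "wz": 0, "hand": 30}

```text
clock: 40.55
eef_pos: [0.5934, -0.0986, 0.1755]
tool_rot: [0.774, 0.633, 0.013, 0.017]
ft_force: [10.1, -6.3, 37.2]
grip_width: 0.03
grasp_force: 16.2
```

```bash
python3 -c "
from h import *
hg=np.array([.5444,-.0896]);X=np.array([.98,-.199]);Y=np.array([.199,.98])
T=bot.get_obs(); d=T['eef_pos'][:2]-hg; print(d@X,d@Y,T['eef_pos'],T['ft_force'],T['grip_width'])
"
```

```text
0.049767978671953046 0.0009694139439646182 [ 0.59336548 -0.09855379  0.1754825 ] [10.07985879 -6.25069323 37.20708052] 0.029984713274330384
```

Something is pressing upward on the tool, so I'll rise clear and look.

drive_tool:
  rows:
    - {"dx": 0, "dy": 0, "dz": -0.3, "wx": 0, "wy": 0, "wz": 0, "hand": 34}
    - {"dx": 0, "dy": 0, "dz": -0.6, "wx": 0, "wy": 0, "wz": 0, "hand": 45}
    - {"dx": 0, "dy": 0, "dz": -1.2, "wx": 0, "wy": 0, "wz": 0, "hand": 45}
    - {"dx": -0.6, "dy": 0, "dz": -1.8, "wx": 0, "wy": 0, "wz": 0, "hand": 45}
    - {"dx": -0.6, "dy": 0, "dz": -1.8, "wx": 0, "wy": 0, "wz": 0, "hand": 45}
    - {"dx": -0.6, "dy": 0, "dz": -1.8, "wx": 0, "wy": 0, "wz": 0, "hand": 45}

```text
clock: 41.15
eef_pos: [0.5733, -0.1243, 0.2511]
tool_rot: [0.774, 0.633, 0.002, 0.002]
ft_force: [0.4, 0.2, -0.5]
grip_width: 0.0448
grasp_force: 0.0
```

```bash
python3 -c "
from h import *
c,a=snap('wrist','w18.png'); s,b=snap('scene','scene3.png')
B=cv2.resize(b[190:310,290:390],(400,480),interpolation=cv2.INTER_CUBIC)
cv2.imwrite('pics/w18c.png',cv2.cvtColor(np.hstack([a[:,140:520],B]),cv2.COLOR_RGB2BGR))
print(bot.get_obs()['eef_pos'],bot.get_obs()['ft_force'])
hg=np.array([.5444,-.0896]);X=np.array([.98,-.199])
for th in(.8,1.,1.1,1.215,1.3,1.4,1.5):
    p=hg+X*.11*np.sin(th-.9); p=[*p,.05+.11*np.cos(th-.9)]; print(th,proj(c,p).round(1),proj(s,p).round(1),((proj(s,p)-[290,190])*4+[380,0]).round())
"
```

```text
[ 0.5721712 -0.1233334  0.2486178] [ 0.4674785  -0.06734378 -0.11640545]
0.8 [247.5 212.3] [346.5 245.9] [606. 224.]
1.0 [280.4 212.3] [353.4 243.6] [634. 214.]
1.1 [296.8 211.8] [356.8 242.9] [647. 212.]
1.215 [314.9 210.9] [360.5 242.7] [662. 211.]
1.3 [327.6 210. ] [363.1 242.8] [672. 211.]
1.4 [341.4 208.7] [366.  243.3] [684. 213.]
1.5 [353.8 207.3] [368.7 244.1] [695. 216.]
```

View pics/w18c.png

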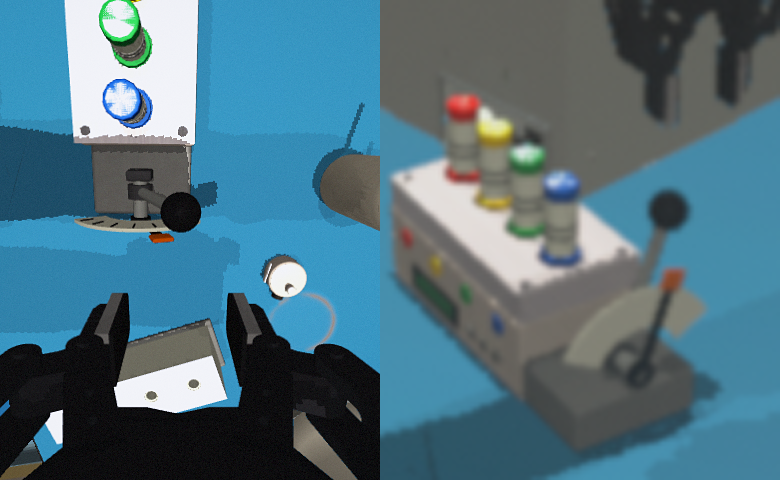

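The lever now stands parallel to the pointer: ball at (320,212) in the wrist view, about 1.25 rad against roughly 1.21 for the pointer, 4 mm apart and within tolerance. I'll check both numerically, along with the cover.

```bash
python3 -c "
from h import *
c,a=snap('wrist'); s,b=snap('scene'); t,d=snap('top','top4.png')
hg=np.array([.5444,-.0896]);X=np.array([.98,-.199]);Y=np.array([.199,.98])
r=rings(a,7,14,(250,380,200,300))[0]; print(r)
g=cv2.cvtColor(a,cv2.COLOR_RGB2GRAY)
m=(g[185:240,290:350]<40).astype(np.uint8); n,l,st,ce=cv2.connectedComponentsWithStats(m); i=1+np.argmax(st[1:,4]);print('ball',st[i],ce[i]+[290,185])
def inpl(cc,u,v,yo):
    o,w=ray(cc,u,v);k=(yo-(o[:2]-hg)@Y)/(w[:2]@Y);p=o+k*w;q=p[:2]-hg;return .9+np.arctan2(q@X,p[2]-.05)
print('ptr wrist',inpl(c,r[1],r[2],-.028))
o,w=ray(c,*(ce[i]+[290,185]))
print('ptr scene',inpl(s,363.25,258.75,-.028),'ball scene',inpl(s,290+(668-380)/4,190+210/4,0),'ball wrist',inpl(c,*(ce[i]+[290,185]),0))
m=((d[...,1]>170)&(d[...,0]<110)&(d[...,2]<130)).astype(np.uint8);ys,xs=np.where(m);print('mat',(xs.min()+xs.max())/2,(ys.min()+ys.max())/2,len(xs))
print([(x['score'],x['extent'],atz(t,*x['extent'][:2],.012)) for x in bot.look_for('top','dust_cover')[:2]])
for n in('reagent_bottle','click_counter'): print(n,[(x['score'],x['extent']) for x in bot.look_for('top',n)[:1]])
"
```

```text
(175, np.float64(303.0), np.float64(239.0), 25, 9)
ball [  13    9   41   40 1298] [323.03929122 213.48228043]
ptr wrist 1.2068035777927892
ptr scene 1.2247426201841185 ball scene 1.2624185895297884 ball wrist 1.2383288331673232
mat 196.5 249.5 1900
[(0.58, [194.8, 258.2, 62.7, 36.6], array([0.46273818, 0.34199616, 0.012     ]))]
reagent_bottle [(0.52, [310.8, 221.3, 94.1, 54.7])]
click_counter []
```

```bash
python3 -c "
from workcell import bot
print(bot.job_done())"
```

```text
the job is handed in; nothing more can be done
None
```

I handed the job in and got no verdict back: all four probes are home in their own wells, the cover lies flat about 7 mm from the mat's middle, the lever ball is about 4 mm off the mark, and the arm is clear. Swinging the lever, the wrist force briefly reached about 37 N against the 40 N limit, and I did not get a clear camera check of the bottle and counter at the end.

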